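Lock the bone cubes into the marking press and strike their pips

ROBOT

A 6-joint arm with a two-finger parallel gripper is mounted at the origin on the work surface. World frame = base frame: x ahead of the robot, y to its left, z up, the work surface at z = 0. Lengths are in mm, angles in rad, forces in N, time in s.
With the tool pointing down it reaches from about 400 to 925 mm from the base axis. Payload 12.5 kg.
Tool frame: the origin (TCP) lies at the very end of the fingers, on their centre line; the grasp point (between the pads) lies 19 mm behind it; z points along the fingers, x is the direction in which the jaws open and shut, and the axes are right-handed (so a half turn about z gives the same grasp; the last joint's range is limited). The gripper opens to 95 mm and grips with 3 to 60 N. Pads are 20 mm wide; open, the fingers measure 119 mm over their backs; the gripper's body (75 mm by 180 mm) begins 59 mm behind the grasp point.
Start: joints at [-1.42, 0.491, 1.559, -0, 1.092, -0.106], TCP at [158.764, -604.517, 214.661] pointing down, gripper open.
Joint ranges: [-3.1, 3.1], [-0.84, 2.19], [0.05, 2.79], [-1.13, 4.28], [0.06, 2.93], [-2.69, 2.69]. Speed limits (rad/s): [2.22, 2.22, 2.79, 3.14, 3.14, 3.14].

INTERFACE

Orientations are given as [roll, pitch, yaw] about the fixed x, y, z axes, in that order (R = Rz(yaw) Ry(pitch) Rx(roll)).
In Python, from cell import env gives the robot as it stands.
- The arm moves only by the tool arm_command, never from a script. Its argument "motion" is one flat list of numbers, 7 for each row, row after row: the opening, from -1 (shut) to 1 (fully open), then the shift along the tool's x, y, z in mm, then the turn, a rotation vector about the tool's x, y, z in degrees. In form: [fingers, dx, dy, dz, rx, ry, rz, fingers, dx, dy, dz, rx, ry, rz, ...]. A call has 1 to 20 rows; each row is the pose to reach, as a shift and turn from the pose commanded when the call began, along the tool's axes at that moment; what a row does not reach only later rows make up. A row lasts 1/10 s, in which the tool goes at most 50 mm and 8.59 degrees, less where a joint would pass 70% of its speed; a pose out of reach is approached as far as the arm can. A call with a gripper value outside its range is refused whole. The fingers move at their own pace and stop on an object; the grip force is fixed at half the most. Time passes only in rows, so rows that repeat a pose let the fingers close. It gives the time, the measured TCP pose, the force and the opening at its end, in the units of the state.
- env.state(): the state, without advancing time (a new reading comes with each control period).
- env.read_camera(name): name is "scene" or "top"; returns (picture, depth): 400x640x3 uint8, red, green, blue; 400x640 float32, mm along the optical axis (not along the pixel's ray), 0 where there is no reading.
- env.calibration(name): a dict with "fx", "fy", "cx", "cy" (pixels), "cam_to_world" (4x4, takes a point from camera to world coordinates). Camera axes: x right, y down, z forward; pixel columns grow to the right and rows downward; lengths in mm; the calibration is good to about 2 mm. A picture is of the moment at which its call begins. calibration takes no time and is no camera call.
- env.job_done(): hands the job in, once; it reports no verdict.
Trained networks look in the newest picture that a camera, given by its name, has taken for a name from the list of things; names that differ only in an ending like _2 or _b are one class to them, and where a whole thing is asked for, a point or a joint stands for the part that bears it (a point fixed in the world has none). Each returns a list of dicts, best first, with "confidence" (0 to 1); they miss things now and then, are a little off and sometimes report something else, mostly with a low value. They report only what shows in the picture. A call takes as long as a camera call. They do not tell look-alikes from the thing itself.
- env.recognise(camera, label): "location" ([column, row] in pixels, amid what is visible of it).
- env.silhouettes(camera, label): "region" (400x640 bool, what is visible of it) and "location" ([column, row] in pixels, amid what is visible of it).
- env.spot_point(camera, label): "location" ([column, row] in pixels: a listed point, or the origin of a listed thing).
The state is a dict: "t": time; "joints": joint angles; "qvel": joint speeds; "tau": joint torques, N m; "eef_pos": TCP position; "tcp_rot": TCP orientation; "ft_force": force on the tool from outside, world axes, zero at the start; "moment": the same for the moment, N m; "opening": opening from 0.0 (shut) to 1.0 (fully open).
Only numpy, scipy, OpenCV 4.12 (cv2) and the standard library are available. Lean on these libraries where they do the work, as an engineer would, in place of code of your own. Each camera call takes 0.05 s, during which the arm holds its last target.

TASK

Lay the agate burnisher that was left across the press into the walnut dice tray, set every rough bone cube flat in a cell of its own in the press (any cells), and swing the brass keeper bar shut over them until it snaps home in its catch. Only then swing the press lever all the way to its stop and let it return to rest, and leave the keeper shut, the cubes and burnisher in place and the other things on the counter where they are.

Things in the scene. Friction and masses are not known exactly. Their poses are not given: they have to be found in the camera images.
- press: Hand marking press, fixed; origin on the counter under the middle of its row of cells; x across the row (away from the robot at yaw 0), y along it, z up. Steel base plate 14 mm thick, x -60..90, y -175..160 mm. Behind the row a green punch housing, x 54..88, y -108..108 mm, top 56 mm high. At the -y end a steel catch block, x -24..16, y -144..-114 mm, top 50 mm high.
- row (a point): Middle of the row of five square cells, on their floor, 14 mm above the counter. Axes as the press. Cell centres at y = -72, -36, 0, 36, 72 mm, x = 0. Each 31 mm square inside, parted by walnut dividers 5 mm thick and 6 mm high (tops 20 mm above the counter); on the +x and -x sides only corner lugs of that height, the 23 mm between them open.
- keeper (a joint): Angle of the brass keeper bar about its upright hinge, rad: 0 = shut over the row, at its stop; grows as it swings out over the press's -x side, to 1.4. Stays where left. Bar 16 mm wide, 232 mm long, from 41 to 49 mm above the counter: clears cubes on the cell floor by 3 mm. A perched cube stops it.
- catch_tip (a point): Sprung ball of the catch at the -y end of the row, which the nose on the bar's free end must pass. It resists from about 0.065 rad, with about 5 N at the keeper's knob, until 0.026 rad; then it presses the bar on to 0 and holds it there.
- keeper_knob (a point): Middle of the walnut knob of the keeper bar: an upright round post 16 mm in diameter that stands on the bar 200 mm from its hinge, from 49 to 83 mm above the counter (this point at 67 mm). It can be pinched or pushed.
- keeper_hinge (a point): Hinge axis of the keeper bar (vertical), at x = 0, y = 132 mm of the press, 45 mm above the counter. At keeper angle q the knob lies 200 mm from it, towards (-sin q, -cos q) in the press's x, y.
- lever (a joint): Angle of the press lever, rad: 0 = at rest, leaning 0.25 rad towards the press's +x; it grows as the knob is swung towards -x, to the stop at 0.85. A spring (about 1.5 N at the knob at rest, 5 N at the stop) returns it when it is let go. It drives the five punches into the cells.
- lever_knob (a point): Centre of the black ball knob, 30 mm in diameter, on the end of the press lever (10 mm thick steel rod), 115 mm from the lever's hinge; about 146 mm above the counter at rest.
- lever_hinge (a point): Hinge of the press lever (axis along the press's y), at x = 0, y = -166 mm of the press, 35 mm above the counter.
- burnisher_center (a point): Middle of the handle of the agate burnisher, a loose tool: square walnut handle 18 x 18 x 100 mm along its y axis, with a 12 mm thick ferrule and agate tip reaching 92 mm to +y. This point lies 9 mm above its underside. At the start it lies across the dividers of the press, along the row. 60 g.
- tray: Walnut dice tray, fixed, open on top: 125 mm (x) x 205 mm (y) outside, 22 mm high, walls 6 mm, inner floor about 6 mm above the counter. Origin under its centre, on the counter.
- cube1_center (a point): Centre of a rough bone cube, 24 mm edge, loose, about 25 g, lying on the counter to the right of the press at the start. None all the time if this cube is absent (three to five are there).
- cube2_center (a point): Centre of another such bone cube, 24 mm edge. None all the time if this cube is absent (three to five are there).
- cube3_center (a point): Centre of another such bone cube, 24 mm edge. None all the time if this cube is absent (three to five are there).
- cube4_center (a point): Centre of another such bone cube, 24 mm edge. None all the time if this cube is absent (three to five are there).
- cube5_center (a point): Centre of another such bone cube, 24 mm edge. None all the time if this cube is absent (three to five are there).
- magnifier: Brass magnifying glass lying flat, lens frame 100 mm across, handle 95 mm long to its +x. Origin at its underside. To be left alone.
- pip_drill: Steel pip drill, 18 mm thick, 140 mm long along its x, lying. Origin at its underside. To be left alone.
- brass_bowl: Brass bowl 90 mm across, 40 mm high. Origin at its underside. To be left alone.
- wax_jar: Amber glass wax jar 56 mm across, 60 mm high. Origin at its underside. To be left alone.
- bone_rod: Round rod of raw bone, 22 mm thick, 70 mm long along its x, lying (not a cube). Origin at its underside. To be left alone.
- weight: Brass cylinder weight 44 mm across, 35 mm high. Origin at its underside. To be left alone.
Mind the look-alikes: they are no part of the job. Of the things shaped like the part that bears burnisher_center, the dark wooden one is meant.

How it is judged (in metres and radians):
On the way, in this order (a step that is already met when the one before it is completed fails the run):
1. the burnisher is in the tray, every cube is in a cell and the keeper bar is shut in its catch (x of cube1_center in the frame of press between -0.009 and 0.009 m and y of cube1_center in the frame of press between -0.09 and 0.09 m and z of cube1_center in the frame of press between 0.023 and 0.0295 m and x of cube2_center in the frame of press between -0.009 and 0.009 m and y of cube2_center in the frame of press between -0.09 and 0.09 m and z of cube2_center in the frame of press between 0.023 and 0.0295 m and x of cube3_center in the frame of press between -0.009 and 0.009 m and y of cube3_center in the frame of press between -0.09 and 0.09 m and z of cube3_center in the frame of press between 0.023 and 0.0295 m and x of cube4_center in the frame of press between -0.009 and 0.009 m and y of cube4_center in the frame of press between -0.09 and 0.09 m and z of cube4_center in the frame of press between 0.023 and 0.0295 m and x of cube5_center in the frame of press between -0.009 and 0.009 m and y of cube5_center in the frame of press between -0.09 and 0.09 m and z of cube5_center in the frame of press between 0.023 and 0.0295 m and x of burnisher_center in the frame of tray between -0.055 and 0.055 m and y of burnisher_center in the frame of tray between -0.075 and 0.075 m and height (world z) of burnisher_center below 0.026 m and value of joint keeper below 0.018 rad), for 0.3 s.
2. the lever is swung to its stop with the keeper shut (value of joint lever above 0.8 rad and value of joint keeper below 0.018 rad), for 0.05 s.
3. the lever is back at rest (value of joint lever below 0.06 rad), for 0.2 s.
At the end, for the whole second after the job is handed in: Cubes flat on cell floors (centres within 9 mm of the row line, 23 to 29.5 mm up), keeper below 0.018 rad, lever below 0.06 rad, middle of the burnisher's handle within 55 mm (x) and 75 mm (y) of the tray's centre and below 26 mm; all at rest (all of step 1 and value of joint lever below 0.06 rad and linear speed of each of cube1, cube2, cube3, cube4, cube5, burnisher below 0.02 m/s); the robot touches nothing.
It fails at once if the lever is swung while the keeper is not in its catch (value of joint lever above 0.4 rad and value of joint keeper above 0.04 rad).
It fails at once if another thing on the counter is moved by more than 30 mm (distance of any of magnifier, pip_drill, brass_bowl, wax_jar, bone_rod, weight from where it was at the start of the episode above 0.03 m).
Of cube1, cube2, cube3, cube4, cube5 only 3 to 5 are there at a start; the rules pass over those that are not, and their reading is None.
At some moment in a run one of cube1, cube2, cube3, cube4, cube5, burnisher may be knocked a few centimetres aside while the robot is not near it.
Once in a run the grip may slacken for a moment while it holds something.
It also fails if it takes over 208 s, if anything falls off the work surface, if the arm or the gripper's body presses on something with over 40 N, if the wrist force passes 120 N, or if a joint passes its speed limit or range.

## Working session

There is one attempt and no reset: what is moved stays moved. The work goes in short steps, Python scripts to look and compute and a tool call to move; the robot and the scene stay as the last step left them, time stands still between calls to the robot, and variables do not carry over. Pictures are saved under pics/ and viewed, and the job is handed in when it is done.

Besides the shell and the picture viewer there is one more tool, called after "Request:" as name(argument=value, ...) on one line, values as JSON. arm_command: Moves the arm, as the interface text tells. Its arguments: {"type":"object","properties":{"motion":{"type":"array","items":{"type":"number"}}},"required":["motion"]}

```bash
ls; mkdir -p pics; cat > h.py <<'E'
import numpy as np, cv2
from cell import env
def save(im,n,scale=1):
    im=cv2.cvtColor(im,cv2.COLOR_RGB2BGR)
    if scale!=1: im=cv2.resize(im,None,fx=scale,fy=scale,interpolation=cv2.INTER_CUBIC)
    cv2.imwrite('pics/'+n,im)
def w(c,u,v,d):
    k=env.calibration(c); T=np.array(k['cam_to_world'])
    return (T@np.array([(u-k['cx'])/k['fx']*d,(v-k['cy'])/k['fy']*d,d,1]))[:3]
def onplane(c,u,v,z):
    k=env.calibration(c); T=np.array(k['cam_to_world'])
    r=T[:3,:3]@np.array([(u-k['cx'])/k['fx'],(v-k['cy'])/k['fy'],1]); o=T[:3,3]
    return o+r*(z-o[2])/r[2]
def cloud(c,dep):
    k=env.calibration(c); T=np.array(k['cam_to_world'])
    v,u=np.mgrid[:400,:640]
    P=np.stack([(u-k['cx'])/k['fx']*dep,(v-k['cy'])/k['fy']*dep,dep],-1)@T[:3,:3].T+T[:3,3]
    P[dep<=0]=np.nan
    return P
E
python3 - <<'E'
from h import *
np.set_printoptions(precision=1,suppress=True)
for c in('scene','top'):
    im,d=env.read_camera(c); save(im,c+'0.png'); np.savez('pics/%s0.npz'%c,im=im,d=d)
    print(c,env.calibration(c))
print(env.state())
E
```

```text
pics
scene {'fx': 442.0968608439244, 'fy': 442.0968608439244, 'cx': 326.4253263586226, 'cy': 192.33534009034676, 'cam_to_world': array([[   0.6,    0.7,   -0.5, 1047.4],
       [   0.8,   -0.5,    0.3, -349.6],
       [  -0. ,   -0.5,   -0.8, 1144. ],
       [   0. ,    0. ,    0. ,    1. ]])}
top {'fx': 482.39716282659936, 'fy': 482.39716282659936, 'cx': 326.3826245388663, 'cy': 198.51032163629282, 'cam_to_world': array([[  -0. ,   -1. ,    0.1,  385. ],
       [  -1. ,    0. ,    0. ,   20.9],
       [  -0. ,   -0.1,   -1. , 1409.6],
       [   0. ,    0. ,    0. ,    1. ]])}
{'t': 0.1, 'joints': array([-1.4,  0.5,  1.6, -0. ,  1.1, -0.1]), 'qvel': array([-0.,  0., -0., -0.,  0., -0.]), 'tau': array([  0. , -61.4, -25.9,   0.1,   0. ,  -0. ]), 'eef_pos': array([ 158.7, -604.3,  214.1]), 'tcp_rot': array([-3.1,  0. , -1.3]), 'ft_force': array([-0.7,  1.1,  0.7]), 'moment': array([ 0., -0., -0.]), 'opening': 0.9987884762176782}
```

View pics/scene0.png

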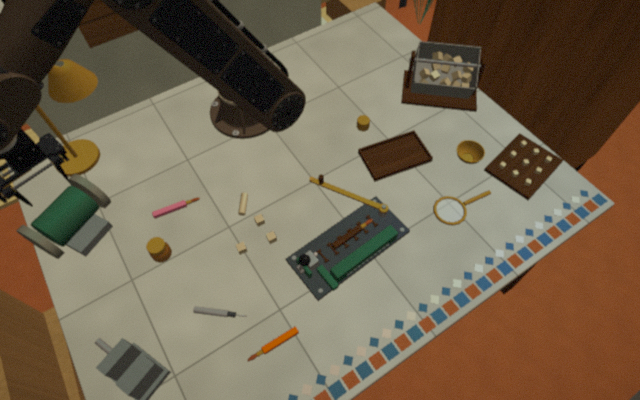

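View pics/top0.png

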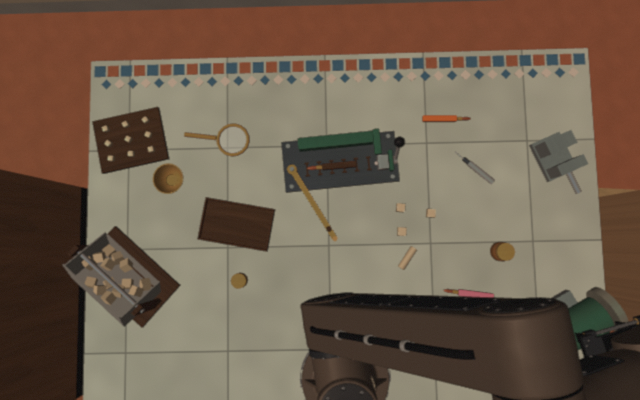

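```bash
python3 - <<'E'
from h import *
np.set_printoptions(precision=1,suppress=True)
Z={'keeper_knob':67,'lever_knob':146,'row':14,'keeper_hinge':45,'burnisher_center':29,'tray':0,'press':0,'cube1_center':12,'lever_hinge':35,'catch_tip':45,'bone_rod':0,'weight':0}
for l,z in Z.items():
  for c in('top','scene'):
    for r in env.spot_point(c,l):
        if r['confidence']>.2: print(l,c,round(r['confidence'],2),np.array(r['location']),onplane(c,*r['location'],z))
E
```

```text
keeper_knob top 0.91 [329.4 225.3] [432.3  34.   67. ]
keeper_knob top 0.24 [403.3 232.3] [ 408.6 -170.3   67. ]
keeper_knob scene 0.87 [320.2 178.8] [422.8  36.9  67. ]
lever_knob top 0.71 [399.1 140.9] [ 649.2 -156.4  146. ]
lever_knob top 0.37 [495.8 248.5] [ 360.3 -396.6  146. ]
lever_knob scene 0.54 [301.6 256.4] [ 635.9 -155.3  146. ]
row top 0.72 [335.7 164.5] [611.3  12.3  14. ]
row top 0.6 [397.8 141.4] [ 675.4 -171.1   14. ]
row scene 0.71 [348.8 237.8] [607.3  12.4  14. ]
row scene 0.65 [239.4 204.1] [ 334.4 -194.4   14. ]
keeper_hinge top 0.71 [290.9 168. ] [599.2 140.8  45. ]
keeper_hinge scene 0.88 [383.6 208.3] [597.7 140.3  45. ]
burnisher_center top 0.62 [338.5 164. ] [610.1   4.2  29. ]
burnisher_center top 0.55 [474.7 291.8] [ 238.3 -369.9   29. ]
burnisher_center top 0.53 [438.8 117.8] [ 739.  -290.3   29. ]
burnisher_center scene 0.88 [282.7 342.6] [ 757.4 -292.8   29. ]
burnisher_center scene 0.84 [348.1 234. ] [602.3  12.9  29. ]
burnisher_center scene 0.6 [171.9 210. ] [ 251.9 -370.    29. ]
tray top 0.92 [234.7 226.3] [437.7 311.9   0. ]
tray scene 0.58 [395.
[... 204 characters left out ...]
221.9] [ 417.8 -164.6    0. ]
press scene 0.24 [396.2 155.9] [445.8 314.3   0. ]
cube1_center top 0.6 [401.  204.7] [ 489.4 -174.3   12. ]
cube1_center top 0.33 [240.4 278.3] [287.5 293.6  12. ]
cube1_center scene 0.41 [269.9 236.6] [ 478.2 -172.1   12. ]
cube1_center scene 0.32 [159.5 256.6] [ 361.2 -458.7   12. ]
lever_hinge top 0.46 [393.6 160.2] [ 616.5 -154.3   35. ]
lever_hinge scene 0.64 [299.5 267.7] [ 615.  -155.8   35. ]
bone_rod top 0.56 [405.8 258.9] [ 332.8 -184.3    0. ]
bone_rod scene 0.44 [242.4 203.8] [ 329.6 -184.5    0. ]
weight top 0.65 [239.9 278.3] [286.7 297.3   0. ]
weight scene 0.72 [364.1 125.1] [282.3 305.6   0. ]
weight scene 0.62 [322.3 178.7] [387.3  66.6   0. ]
```

```bash
python3 - <<'E'
from h import *
im=np.load('pics/top0.npz')['im']; save(im[115:275,190:450],'topcrop.png',3)
im=np.load('pics/scene0.npz')['im']; save(im[165:305,225:415],'scenecrop.png',4)
E
```

```text
(no output)
```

View pics/topcrop.png

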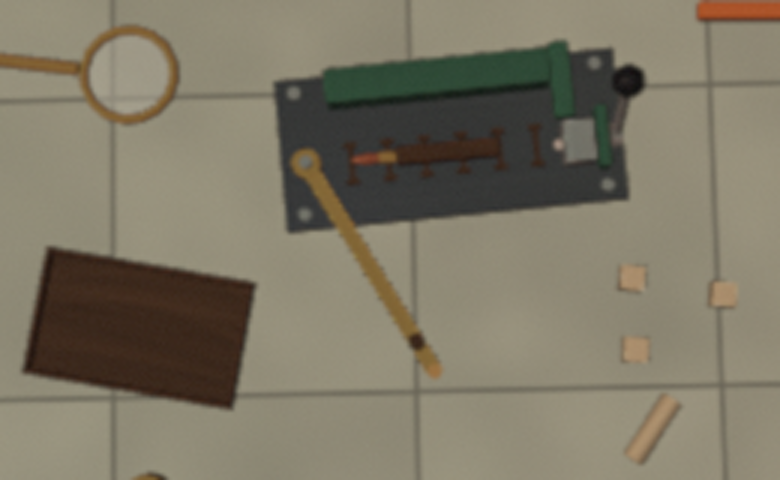

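View pics/scenecrop.png

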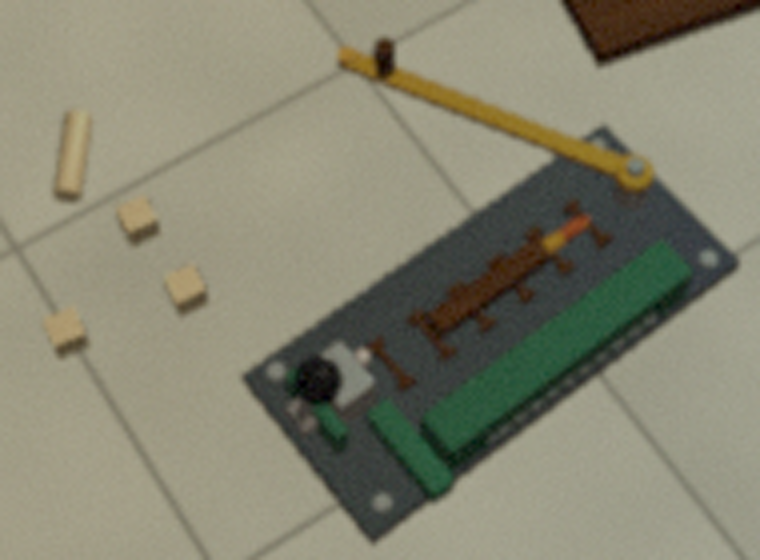

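```bash
cat > fit.py <<'E'
from h import *
from scipy.optimize import least_squares
np.set_printoptions(precision=1,suppress=True)
def rigid(M,W):
    f=lambda p:(np.c_[M@np.array([[np.cos(p[2]),np.sin(p[2])],[-np.sin(p[2]),np.cos(p[2])]])]+p[:2]-W).ravel()
    r=least_squares(f,[600,0,0.]);return r.x,r.fun.reshape(-1,2)
E
python3 - <<'E'
from fit import *
M=np.array([[90,160],[90,-175],[-60,-175],[-60,160.]])
t=[(275,83),(613,50),(628,198),(288,232)]
s=[(738,265),(373,541),(245,375),(603,127)]
Wt=np.array([onplane('top',u/3+190,v/3+115,14)[:2] for u,v in t])
Ws=np.array([onplane('scene',u/4+225,v/4+165,14)[:2] for u,v in s])
for W in(Wt,Ws):
    p,r=rigid(M,W);print(p[:2],'yaw %.4f'%p[2]);print(r)
T=[(48,247),(256,284),(234,409),(23,374)]
W=np.array([onplane('top',u/3+190,v/3+115,22)[:2] for u,v in T]);print(W,W.mean(0))
M=np.array([[62.5,102.5],[62.5,-102.5],[-62.5,-102.5],[-62.5,102.5]])
p,r=rigid(M,W);print(p[:2],'yaw %.4f'%p[2],r)
# depth checks
for c in('top','scene'):
    d=np.load('pics/%s0.npz'%c)['d'];P=cloud(c,d)
    for z0,z1,nm in((11,17,'plate'),(18,40,'cubes'),(50,62,'housing')):
        m=(P[...,2]>z0)&(P[...,2]<z1)&(P[...,0]>400)&(P[...,1]>-250)&(P[...,1]<200)&(P[...,0]<760)
        n,l,st,ce=cv2.connectedComponentsWithStats(m.astype(np.uint8))
        for i in range(1,n):
            if st[i,4]>25: q=P[l==i];print(c,nm,st[i,4],np.nanmean(q,0),np.nanmin(q,0),np.nanmax(q,0))
    # counter height
    print('counter',np.nanmedian(P[280:300,330:370,2] if c=='scene' else P[240:260,330:390,2]))
E
```

```text
[603.4   5.1] yaw 0.0750
[[ 1.3  1.7]
 [ 1.7 -0.7]
 [-1.8 -2.3]
 [-1.2  1.3]]
[610.1   6.5] yaw 0.0730
[[ 1.3  3.5]
 [ 0.8 -2.3]
 [-0.8 -3.8]
 [-1.3  2.6]]
[[522.6 390.6]
 [482.3 189.5]
 [363.1 211.9]
 [400.7 414.5]] [442.2 301.6]
[442.2 301.6] yaw -0.1902 [[ 0.3 -0.2]
 [ 1.9 -0.4]
 [-1.7  0.9]
 [-0.5 -0.4]]
top plate 210 [ 673.8 -140.5   14.3] [ 635.  -162.4   11. ] [ 707.8 -117.6   17. ]
top plate 2345 [603.2  18.6  14.3] [ 536.1 -171.4   11. ] [687.2 171.8  17. ]
top cubes 183 [ 672.4 -107.7   33. ] [ 636.5 -121.2   18.1] [712.7 -91.9  39.9]
top cubes 115 [660.1   6.4  29. ] [648.9 -93.5  18.1] [668.4 108.9  40. ]
top cubes 42 [612.8 -83.7  21.2] [589.3 -93.9  18.1] [638.8 -75.3  27.6]
top cubes 367 [605.5  18.7  29.7] [583.3 -63.7  18.1] [634.2 101.8  40. ]
top cubes 72 [ 481.6 -170.8   24.2] [ 470.1 -184.5   18.2] [ 494.  -158.6   32.6]
top cubes 76 [ 413.2 -172.3   24.7] [ 401.5 -184.6   19.1] [ 424.8 -160.7   31.4]
top housing 873 [675.8  12.1  56.5] [651.7 -95.4  50. ] [700.  119.1  62. ]
top housing 93 [ 610.8 -120.3   52.6] [ 592.2 -136.3   50. ] [ 629.9 -101.6   57.8]
top 
[... 603 characters left out ...]
3.9   18.1] [ 428.1 -159.4   28.7]
scene cubes 414 [608.7  18.   30.5] [581.  -54.1  18. ] [631.5 104.3  40. ]
scene cubes 74 [ 483.8 -170.8   23.8] [ 470.6 -183.3   18.4] [ 495.  -158.1   29.2]
scene cubes 455 [681.5 -65.9  31.2] [ 618.1 -136.7   18.3] [713.6 119.7  40. ]
scene cubes 38 [613.8 -82.1  20.9] [593.1 -90.3  18.1] [634.6 -75.   25.1]
scene cubes 42 [ 633.5 -152.    30.9] [ 608.2 -163.    18.7] [ 650.  -139.8   39.8]
scene housing 41 [597.8 138.2  53.5] [585.4 124.5  50. ] [608.8 151.   59.9]
scene housing 944 [679.1   8.9  56. ] [653.8 -95.7  50. ] [702.8 121.4  61.9]
scene housing 58 [ 616.4 -115.5   51.4] [ 595.5 -133.4   50.1] [ 634.5 -101.    55.4]
counter 0.7681388778763676
```

```bash
cat >> h.py <<'E'
def blobs(P,z0,z1,x0,x1,y0,y1,mn=25):
    m=(P[...,2]>z0)&(P[...,2]<z1)&(P[...,0]>x0)&(P[...,0]<x1)&(P[...,1]>y0)&(P[...,1]<y1)
    n,l,st,ce=cv2.connectedComponentsWithStats(m.astype(np.uint8))
    out=[]
    for i in range(1,n):
        if st[i,4]>=mn:
            q=P[l==i]; r=cv2.minAreaRect(q[:,:2].astype(np.float32)); out.append((st[i,4],np.median(q,0),r))
    return out
def rel(x,y,z,yaw):
    from scipy.spatial.transform import Rotation as R
    s=env.state(); p=np.array(s['eef_pos']); R0=R.from_euler('xyz',s['tcp_rot'])
    Rt=R.from_euler('xyz',[np.pi,0,yaw])
    d=R0.inv().apply(np.array([x,y,z])-p); rv=(R0.inv()*Rt).as_rotvec(degrees=True)
    return np.round(d,1),np.round(rv,2)
E
python3 - <<'E'
from fit import *
for c in('top','scene'):
    P=cloud(c,np.load('pics/%s0.npz'%c)['d'])
    print(c)
    for b in blobs(P,30,46,570,640,-70,110): print('burn',b)
    for b in blobs(P,15,40,380,520,-270,-130): print('cube',b)
    for b in blobs(P,14,30,340,540,170,430): print('tray rim',b)
    for b in blobs(P,70,100,390,470,0,80,8): print('knob',b)
    for b in blobs(P,110,180,600,700,-200,-120,8): print('lever',b)
print(rel(606,5,200,.074))
E
```

```text
top
burn (np.int32(266), array([604.8,  14.4,  38. ]), ((605.2362670898438, 23.095333099365234), (18.328460693359375, 139.1428985595703), 3.63771653175354))
cube (np.int32(73), array([ 481.8, -170.1,   24.3]), ((481.20843505859375, -171.3675994873047), (23.68344497680664, 24.40884780883789), 80.17867279052734))
cube (np.int32(74), array([ 463. , -257.6,   24.7]), ((463.3399353027344, -257.75030517578125), (24.364614486694336, 23.565898895263672), 85.94535827636719))
cube (np.int32(76), array([ 413.1, -172.4,   24.4]), ((413.0960693359375, -172.70547485351562), (23.307756423950195, 23.059955596923828), 88.33387756347656))
tray rim (np.int32(496), array([444.9, 309.5,  21.9]), ((444.30047607421875, 305.34356689453125), (206.36363220214844, 125.10425567626953), 78.94762420654297))
knob (np.int32(28), array([424.3,  36.4,  83.2]), ((424.4043273925781, 36.49022674560547), (13.684990882873535, 13.62936782836914), 44.366416931152344))
lever (np.int32(109), array([ 644. , -154.8,  156.9]), ((646.2860107421875, -155.61375427246094), (28.784250259399414, 25.754852294921875), 28.781553268432617
[... 464 characters left out ...]
602294922))
cube (np.int32(79), array([ 467.9, -257.2,   23.9]), ((465.44000244140625, -256.6647033691406), (23.851158142089844, 25.336103439331055), 79.39464569091797))
tray rim (np.int32(487), array([450.9, 303.3,  20.2]), ((445.5087890625, 306.1732177734375), (209.35682678222656, 130.0108642578125), 78.74476623535156))
knob (np.int32(30), array([427.5,  36.2,  80.9]), ((425.2621154785156, 36.32973098754883), (14.291977882385254, 16.962886810302734), 88.09468078613281))
lever (np.int32(118), array([ 651.6, -157.5,  156.7]), ((649.3619995117188, -156.5312957763672), (26.893529891967773, 26.568071365356445), 13.591407775878906))
(array([-476. , -587.4,   14.6]), array([  0. ,  -0. , -79.5]))
```

Request:
arm_command(motion=[0.05, -476, -587, 14, 0, 0, -80.5, 0.05, -476, -587, 14, 0, 0, -80.5, 0.05, -476, -587, 14, 0, 0, -80.5, 0.05, -476, -587, 14, 0, 0, -80.5, 0.05, -476, -587, 14, 0, 0, -80.5, 0.05, -476, -587, 14, 0, 0, -80.5, 0.05, -476, -587, 14, 0, 0, -80.5, 0.05, -476, -587, 14, 0, 0, -80.5, 0.05, -476, -587, 14, 0, 0, -80.5, 0.05, -476, -587, 14, 0, 0, -80.5, 0.05, -476, -587, 14, 0, 0, -80.5, 0.05, -476, -587, 14, 0, 0, -80.5, 0.05, -476, -587, 14, 0, 0, -80.5, 0.05, -476, -587, 14, 0, 0, -80.5, 0.05, -476, -587, 14, 0, 0, -80.5, 0.05, -476, -587, 14, 0, 0, -80.5, 0.05, -476, -587, 14, 0, 0, -80.5, 0.05, -476, -587, 14, 0, 0, -80.5, 0.05, -476, -587, 14, 0, 0, -80.5, 0.05, -476, -587, 14, 0, 0, -80.5])

```text
t: 3.3
eef_pos: [605.3, 3.8, 200.9]
tcp_rot: [3.141, -0.0, 0.089]
ft_force: [1.0, 1.0, -0.3]
opening: 0.523
```

Request:
arm_command(motion=[0.05, 2, 0, 50, 0, 0, 1.8, 0.05, 2, 0, 100, 0, 0, 1.8, 0.05, 2, 0, 140, 0, 0, 1.8, 0.05, 2, 0, 140, 0, 0, 1.8, 0.05, 2, 0, 140, 0, 0, 1.8])

```text
t: 3.8
eef_pos: [607.9, 4.6, 61.5]
tcp_rot: [3.142, 0.0, 0.059]
ft_force: [0.1, -0.3, 1.1]
opening: 0.523
```

```bash
python3 - <<'E'
from h import *
im,d=env.read_camera('scene'); save(im[165:305,225:415],'s1.png',4)
E
```

```text
(no output)
```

View pics/s1.png

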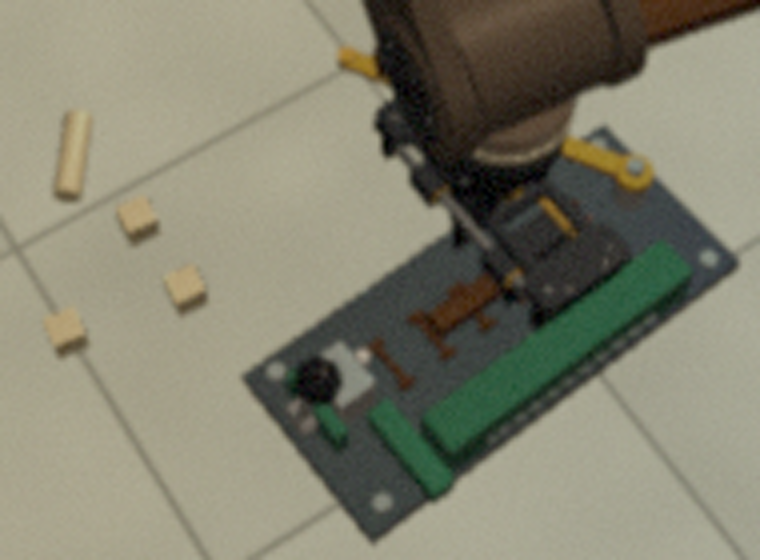

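Request:
arm_command(motion=[0.05, 0, 0, 38, 0, 0, 0, 0.05, 0, 0, 38, 0, 0, 0, 0.05, 0, 0, 38, 0, 0, 0, -1, 0, 0, 38, 0, 0, 0, -1, 0, 0, 38, 0, 0, 0, -1, 0, 0, 38, 0, 0, 0, -1, 0, 0, 38, 0, 0, 0, -1, 0, 0, 38, 0, 0, 0, -1, 0, 0, 38, 0, 0, 0])

```text
t: 4.75
eef_pos: [607.7, 5.1, 22.9]
tcp_rot: [3.141, -0.0, 0.06]
ft_force: [-1.2, 0.2, 4.9]
opening: 0.187
```

Request:
arm_command(motion=[-1, 0, 0, -40, 0, 0, 0, -1, 0, 0, -80, 0, 0, 0, -1, 0, 0, -120, 0, 0, 0, -1, 0, 0, -120, 0, 0, 0])

```text
t: 5.15
eef_pos: [609.7, 5.0, 147.6]
tcp_rot: [3.14, -0.008, 0.06]
ft_force: [0.0, 0.8, -0.6]
opening: 0.187
```

```bash
python3 - <<'E'
from h import *
print(rel(441.4,287.3,140,-.193),env.state()['opening'])
E
```

```text
(array([-151.2, -291.8,    6. ]), array([ 0.02, -0.46, 14.48])) 0.18662628470951337
```

Request:
arm_command(motion=[-1, -149, -292, 0, 0, 0, 14.5, -1, -149, -292, 0, 0, 0, 14.5, -1, -149, -292, 0, 0, 0, 14.5, -1, -149, -292, 0, 0, 0, 14.5, -1, -149, -292, 0, 0, 0, 14.5, -1, -149, -292, 0, 0, 0, 14.5, -1, -149, -292, 0, 0, 0, 14.5, -1, -149, -292, 0, 0, 0, 14.5, -1, -149, -292, 0, 0, 0, 14.5, -1, -149, -292, 40, 0, 0, 14.5, -1, -149, -292, 80, 0, 0, 14.5, -1, -149, -292, 90, 0, 0, 14.5, -1, -149, -292, 90, 0, 0, 14.5])

```text
t: 6.45
eef_pos: [441.5, 286.7, 51.5]
tcp_rot: [3.14, 0.002, -0.195]
ft_force: [-0.0, 0.2, -0.1]
opening: 0.188
```

```bash
python3 - <<'E'
from h import *
im,d=env.read_camera('scene'); save(im[60:260,260:500],'s2.png',3)
print(rel(441.4,287.3,11,-.193),env.state()['opening'])
E
```

```text
(array([-0.6, -0. , 41.8]), array([ 0.03,  0.04, -0.09])) 0.18469237891887771
```

View pics/s2.png

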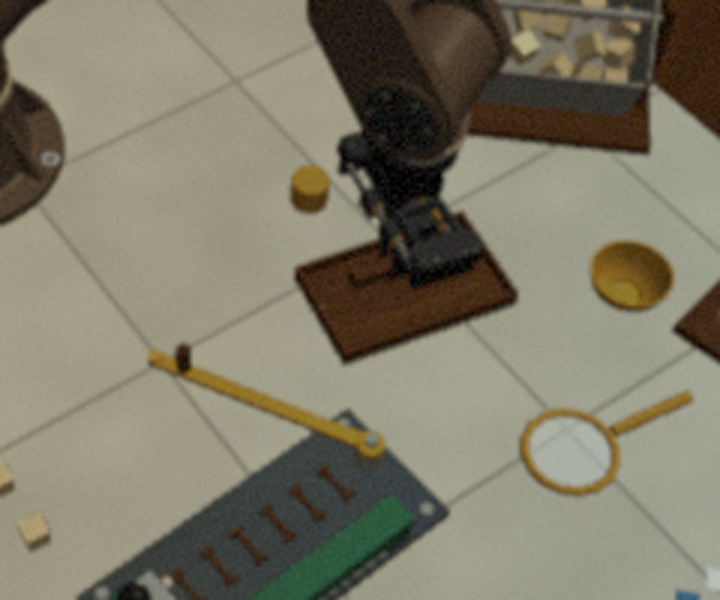

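Request:
arm_command(motion=[-1, 0, 0, 30, 0, 0, 0, -1, 0, 0, 42, 0, 0, 0, -1, 0, 0, 42, 0, 0, 0, -1, 0, 0, 42, 0, 0, 0, 0.0, 0, 0, 42, 0, 0, 0, 0.0, 0, 0, 42, 0, 0, 0, 0.0, 0, 0, 42, 0, 0, 0, 0.0, 0, 0, 42, 0, 0, 0, 0.0, 0, 0, 0, 0, 0, 0, 0.0, 0, 0, -50, 0, 0, 0, 0.0, 0, 0, -100, 0, 0, 0, 0.0, 0, 0, -130, 0, 0, 0, 0.0, 0, 0, -130, 0, 0, 0])

```text
t: 7.8
eef_pos: [442.8, 288.5, 186.8]
tcp_rot: [-3.137, -0.006, -0.193]
ft_force: [1.1, 0.8, -0.3]
opening: 0.506
```

```bash
python3 - <<'E'
from h import *
im,d=env.read_camera('scene'); save(im[60:260,260:500],'s3.png',3); P=cloud('scene',d)
for b in blobs(P,15,40,380,520,-290,-100): print('cube',b)
print(rel(483,-171,120,.074),env.state()['opening'])
E
```

```text
cube (np.int32(72), array([ 416.40714519, -171.55459463,   23.56604262]), ((413.37933349609375, -171.62673950195312), (23.358501434326172, 27.9005126953125), 84.56227111816406))
cube (np.int32(80), array([ 483.99560664, -171.52030396,   24.15662894]), ((483.4922180175781, -170.878173828125), (23.711793899536133, 27.23230743408203), 83.4841537475586))
cube (np.int32(80), array([ 467.30021606, -257.24967982,   23.8852161 ]), ((466.35302734375, -257.371337890625), (23.284231185913086, 25.396379470825195), 84.84233856201172))
(array([128.3, 442.7,  63.8]), array([ -0.11,  -0.2 , -15.32])) 0.5021512394676114
```

View pics/s3.png

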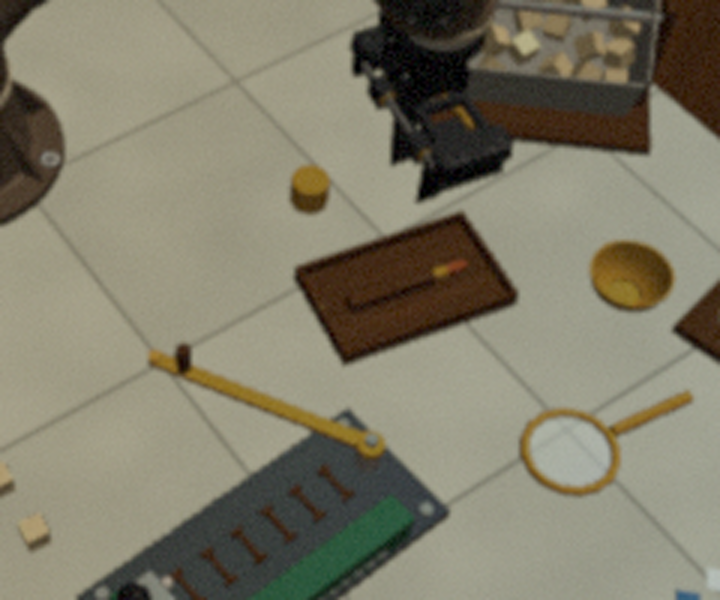

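```bash
python3 - <<'E'
from h import *
im=np.load('pics/top0.npz')['im']; save(im[198:248,390:450],'cubes.png',10)
from scipy.optimize import minimize
from scipy.ndimage import map_coordinates
# yaw via brightness: threshold the top face, minAreaRect on upsampled mask
for (x,y) in((401,207),(431,212),(402,231)):
    c=im[y-10:y+11,x-10:x+11].astype(np.float32); u=cv2.resize(c,None,fx=8,fy=8,interpolation=cv2.INTER_CUBIC)
    g=u[...,0]-u[...,2]
    t=(g.min()+g.max())/2; m=(g>t).astype(np.uint8); k,_=cv2.findContours(m,0,1); k=max(k,key=cv2.contourArea); print(cv2.minAreaRect(k))
E
```

```text
((77.50517272949219, 83.91206359863281), (67.47160339355469, 66.94310760498047), 3.3664608001708984)
((81.52212524414062, 88.16813659667969), (72.90483093261719, 65.58773803710938), 3.814074993133545)
((79.99998474121094, 83.49999237060547), (69.99998474121094, 66.99998474121094), 0.0)
```

View pics/cubes.png

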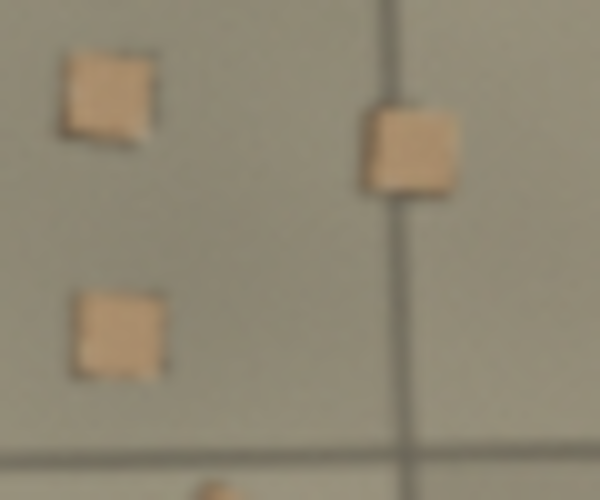

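Request:
arm_command(motion=[0.05, 129, 442, 60, 0, 0, -7.6, 0.05, 129, 442, 60, 0, 0, -7.6, 0.05, 129, 442, 60, 0, 0, -7.6, 0.05, 129, 442, 60, 0, 0, -7.6, 0.05, 129, 442, 60, 0, 0, -7.6, 0.05, 129, 442, 60, 0, 0, -7.6, 0.05, 129, 442, 60, 0, 0, -7.6, 0.05, 129, 442, 60, 0, 0, -7.6, 0.05, 129, 442, 60, 0, 0, -7.6, 0.05, 129, 442, 60, 0, 0, -7.6, 0.05, 129, 442, 110, 0, 0, -7.6, 0.05, 129, 442, 130, 0, 0, -7.6, 0.05, 129, 442, 130, 0, 0, -7.6, 0.05, 129, 442, 130, 0, 0, -7.6])

```text
t: 9.25
eef_pos: [482.8, -170.3, 52.3]
tcp_rot: [-3.141, 0.002, -0.06]
ft_force: [0.5, -0.6, -0.2]
opening: 0.525
```

```bash
python3 - <<'E'
from h import *
im,d=env.read_camera('scene'); save(im[165:305,195:385],'s4.png',4)
print(rel(483,-171,6,-.06),env.state()['opening'])
E
```

```text
(array([-0.3,  0.5, 47.1]), array([ 0.01, -0.01, -0.02])) 0.525964579998202
```

View pics/s4.png

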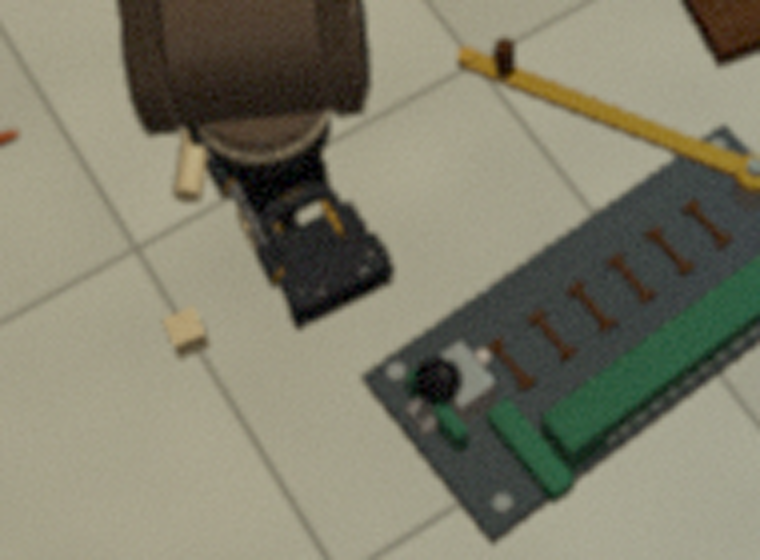

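Request:
arm_command(motion=[0.05, 0, 0.5, 46, 0, 0, 0, 0.05, 0, 0.5, 46, 0, 0, 0, 0.05, 0, 0.5, 46, 0, 0, 0, -1, 0, 0.5, 46, 0, 0, 0, -1, 0, 0.5, 46, 0, 0, 0, -1, 0, 0.5, 46, 0, 0, 0, -1, 0, 0.5, 46, 0, 0, 0, -1, 0, 0.5, 46, 0, 0, 0, -1, 0, 0.5, 46, 0, 0, 0, -1, 0, 0.5, 0, 0, 0, 0, -1, 0, 0.5, -50, 0, 0, 0, -1, 0, 0.5, -50, 0, 0, 0, -1, 0, 0.5, -50, 0, 0, 0])

```text
t: 10.6
eef_pos: [483.3, -171.4, 103.7]
tcp_rot: [3.141, -0.002, -0.061]
ft_force: [-0.6, -0.4, -1.5]
opening: 0.251
```

```bash
python3 - <<'E'
from h import *
c,s=np.cos(.074),np.sin(.074)
for y in(-36,0,36): print(y,606.3-s*y,6.3+c*y)
print(rel(606.3,6.3,103,.074),env.state()['opening'])
E
```

```text
-36 608.9615693216151 -29.60147697165448
0 606.3 6.3
36 603.6384306783848 42.20147697165448
(array([ 111.9, -184.9,    0.8]), array([ 0.07, -0.13, -7.73])) 0.25104421528832416
```

Request:
arm_command(motion=[-1, 112, -185, 0, 0, 0, -7.7, -1, 112, -185, 0, 0, 0, -7.7, -1, 112, -185, 0, 0, 0, -7.7, -1, 112, -185, 0, 0, 0, -7.7, -1, 112, -185, 0, 0, 0, -7.7, -1, 112, -185, 40, 0, 0, -7.7, -1, 112, -185, 63, 0, 0, -7.7, -1, 112, -185, 63, 0, 0, -7.7, -1, 112, -185, 63, 0, 0, -7.7])

```text
t: 11.5
eef_pos: [605.7, 6.2, 39.1]
tcp_rot: [-3.141, 0.002, 0.073]
ft_force: [-0.1, 0.9, 0.5]
opening: 0.251
```

```bash
python3 - <<'E'
from h import *
im,d=env.read_camera('scene'); save(im[195:275,290:400],'s5.png',7)
im,d=env.read_camera('top'); save(im[115:215,270:410],'t5.png',5)
print(rel(606.3,6.3,103,.074),env.state()['opening'])
E
```

```text
(array([ -0.1,  -0.2, -62.5]), array([ 0.02, -0.06, -0.05])) 0.2496971454449801
```

View pics/s5.png

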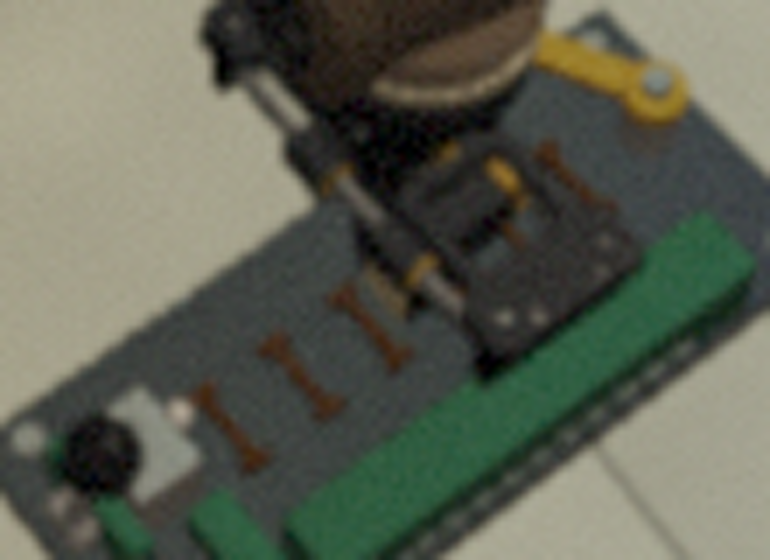

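View pics/t5.png

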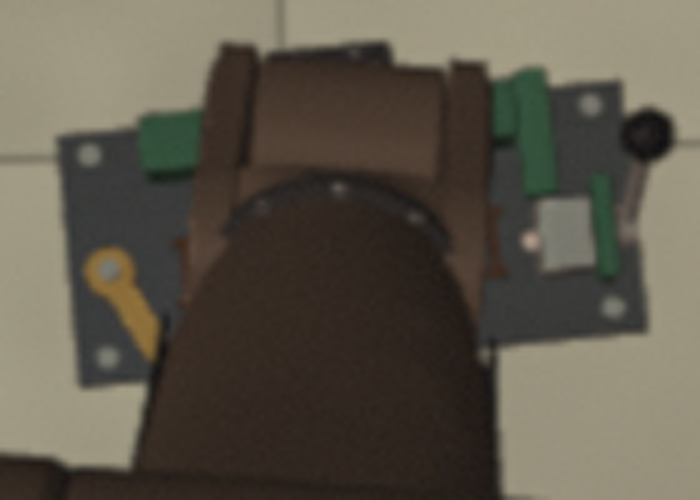

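Request:
arm_command(motion=[-1, 0.3, 0, 8, 0, 0, 0, -1, 0.3, 0, 13, 0, 0, 0, -1, 0.3, 0, 16, 0, 0, 0, -1, 0.3, 0, 17.5, 0, 0, 0, -1, 0.3, 0, 17.5, 0, 0, 0])

```text
t: 12.1
eef_pos: [606.3, 6.5, 21.9]
tcp_rot: [3.142, 0.0, 0.073]
ft_force: [-0.3, -0.5, -0.2]
opening: 0.249
```

Request:
arm_command(motion=[-1, 0, 0, 1, 0, 0, 0, -0.2, 0, 0, 1, 0, 0, 0, -0.2, 0, 0, 1, 0, 0, 0, -0.2, 0, 0, 1, 0, 0, 0, -0.2, 0, 0, -30, 0, 0, 0, -0.2, 0, 0, -80, 0, 0, 0, 0.05, 0, 0, -110, 0, 0, 0, 0.05, 0, 0, -110, 0, 0, 0])

```text
t: 12.9
eef_pos: [608.2, 6.5, 136.4]
tcp_rot: [3.14, -0.007, 0.074]
ft_force: [0.5, 0.3, 0.8]
opening: 0.501
```

```bash
python3 - <<'E'
from h import *
print(rel(414,-172,50,-.02),env.state()['opening'])
E
```

```text
(array([-207.4,  163.6,   85.2]), array([ 0.05, -0.4 ,  5.37])) 0.5011622149012773
```

Request:
arm_command(motion=[0.05, -205, 164, 0, 0, 0, 5.4, 0.05, -205, 164, 0, 0, 0, 5.4, 0.05, -205, 164, 0, 0, 0, 5.4, 0.05, -205, 164, 0, 0, 0, 5.4, 0.05, -205, 164, 0, 0, 0, 5.4, 0.05, -205, 164, 0, 0, 0, 5.4, 0.05, -205, 164, 50, 0, 0, 5.4, 0.05, -205, 164, 82, 0, 0, 5.4, 0.05, -205, 164, 82, 0, 0, 5.4, 0.05, -205, 164, 82, 0, 0, 5.4])

```text
t: 13.9
eef_pos: [414.2, -171.8, 50.1]
tcp_rot: [-3.141, 0.001, -0.02]
ft_force: [0.5, -0.9, 0.5]
opening: 0.524
```

```bash
python3 - <<'E'
from h import *
im,d=env.read_camera('scene'); save(im[165:305,195:385],'s6.png',4); P=cloud('scene',d)
for b in blobs(P,27,45,580,640,-70,110,15): print('cell',b)
for b in blobs(P,15,40,380,520,-290,-100): print('cube',b)
print(rel(414,-172,6,-.02),env.state()['opening'])
E
```

```text
cell (np.int32(82), array([609.7418503 ,   5.65463006,  37.80696478]), ((608.1505126953125, 6.94169807434082), (26.4995174407959, 24.15105438232422), 4.179339408874512))
cube (np.int32(77), array([ 467.34424959, -257.3771624 ,   24.0158362 ]), ((466.0072937011719, -256.80816650390625), (23.9882869720459, 24.731266021728516), 78.97567749023438))
(array([-0.6,  0. , 44.8]), array([ 0.01, -0.02, -0.01])) 0.5276463087052332
```

View pics/s6.png

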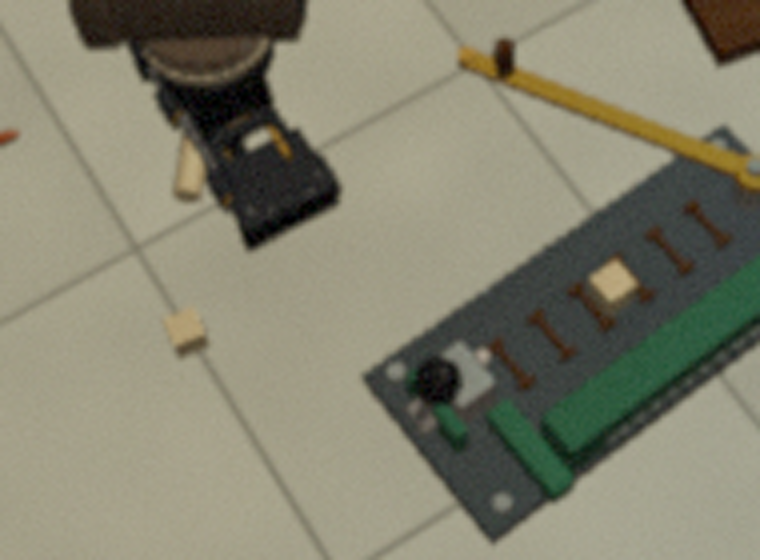

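Request:
arm_command(motion=[0.05, 0, 0, 44, 0, 0, 0, 0.05, 0, 0, 44, 0, 0, 0, 0.05, 0, 0, 44, 0, 0, 0, -1, 0, 0, 44, 0, 0, 0, -1, 0, 0, 44, 0, 0, 0, -1, 0, 0, 44, 0, 0, 0, -1, 0, 0, 44, 0, 0, 0, -1, 0, 0, 44, 0, 0, 0, -1, 0, 0, 44, 0, 0, 0, -1, 0, 0, 0, 0, 0, 0, -1, 0, 0, -50, 0, 0, 0, -1, 0, 0, -60, 0, 0, 0, -1, 0, 0, -60, 0, 0, 0])

```text
t: 15.25
eef_pos: [414.6, -172.4, 111.7]
tcp_rot: [3.14, -0.003, -0.021]
ft_force: [0.0, -0.0, 0.2]
opening: 0.252
```

```bash
python3 - <<'E'
from h import *
print(rel(603.6,42.2,110,.074),env.state()['opening'])
E
```

```text
(array([ 184.5, -218.4,    1.9]), array([ 0.13, -0.19, -5.43])) 0.2523736467728931
```

Request:
arm_command(motion=[-1, 185, -218, 0, 0, 0, -5.4, -1, 185, -218, 0, 0, 0, -5.4, -1, 185, -218, 0, 0, 0, -5.4, -1, 185, -218, 0, 0, 0, -5.4, -1, 185, -218, 0, 0, 0, -5.4, -1, 185, -218, 0, 0, 0, -5.4, -1, 185, -218, 0, 0, 0, -5.4, -1, 185, -218, 40, 0, 0, -5.4, -1, 185, -218, 68, 0, 0, -5.4, -1, 185, -218, 68, 0, 0, -5.4, -1, 185, -218, 68, 0, 0, -5.4])

```text
t: 16.35
eef_pos: [602.8, 41.6, 41.3]
tcp_rot: [-3.141, 0.002, 0.073]
ft_force: [-0.5, -1.0, -0.1]
opening: 0.251
```

```bash
python3 - <<'E'
from h import *
print(rel(603.6,42.2,21,.074),env.state()['opening'])
E
```

```text
(array([ 0.9, -0.5, 20.3]), array([-0.01,  0.14, -0.05])) 0.25065962960935834
```

Request:
arm_command(motion=[-1, 0.8, -0.4, 8, 0, 0, 0, -1, 0.8, -0.4, 14, 0, 0, 0, -1, 0.8, -0.4, 18, 0, 0, 0, -1, 0.8, -0.4, 20, 0, 0, 0, -1, 0.8, -0.4, 20, 0, 0, 0])

```text
t: 16.85
eef_pos: [604.2, 42.5, 22.0]
tcp_rot: [3.142, 0.0, 0.074]
ft_force: [0.4, -0.1, 0.4]
opening: 0.25
```

Third cube next; after release, move toward (466,-257).

Request:
arm_command(motion=[-1, 0, 0, 1, 0, 0, 0, -0.2, 0, 0, 1, 0, 0, 0, -0.2, 0, 0, 1, 0, 0, 0, -0.2, 0, 0, 1, 0, 0, 0, -0.2, 0, 0, -30, 0, 0, 0, -0.2, 0, 0, -80, 0, 0, 0, 0.05, 0, 0, -110, 0, 0, 0, 0.05, 0, 0, -110, 0, 0, 0])

```text
t: 17.65
eef_pos: [606.0, 42.5, 136.5]
tcp_rot: [3.141, -0.007, 0.074]
ft_force: [0.5, 0.3, -0.8]
opening: 0.5
```

```bash
python3 - <<'E'
from h import *
print(rel(465,-257.3,50,-.07),env.state()['opening'])
E
```

```text
(array([-163.3,  288.6,   85.6]), array([ 0.02, -0.42,  8.23])) 0.49961411369942516
```

Request:
arm_command(motion=[0.05, -161, 289, 0, 0, 0, 8.2, 0.05, -161, 289, 0, 0, 0, 8.2, 0.05, -161, 289, 0, 0, 0, 8.2, 0.05, -161, 289, 0, 0, 0, 8.2, 0.05, -161, 289, 0, 0, 0, 8.2, 0.05, -161, 289, 0, 0, 0, 8.2, 0.05, -161, 289, 0, 0, 0, 8.2, 0.05, -161, 289, 50, 0, 0, 8.2, 0.05, -161, 289, 82, 0, 0, 8.2, 0.05, -161, 289, 82, 0, 0, 8.2, 0.05, -161, 289, 82, 0, 0, 8.2])

```text
t: 18.75
eef_pos: [464.9, -257.4, 50.1]
tcp_rot: [-3.141, 0.001, -0.069]
ft_force: [0.6, 0.1, 0.6]
opening: 0.522
```

```bash
python3 - <<'E'
from h import *
im,d=env.read_camera('scene'); save(im[165:305,195:385],'s7.png',4); P=cloud('scene',d)
for b in blobs(P,27,45,580,640,-70,110,15): print('cell',b)
print(rel(465,-257.3,6,-.07),env.state()['opening'])
E
```

```text
cell (np.int32(83), array([607.90738962,  41.89780929,  37.67730241]), ((606.3106079101562, 42.955047607421875), (26.062564849853516, 24.927635192871094), 6.084380626678467))
cell (np.int32(85), array([610.10857619,   6.48703217,  37.40573305]), ((607.9615478515625, 6.509462356567383), (25.52181625366211, 24.66633415222168), 4.738614082336426))
(array([-0.4, -0.3, 45. ]), array([ 0.02, -0.03,  0.04])) 0.5239583763786001
```

View pics/s7.png

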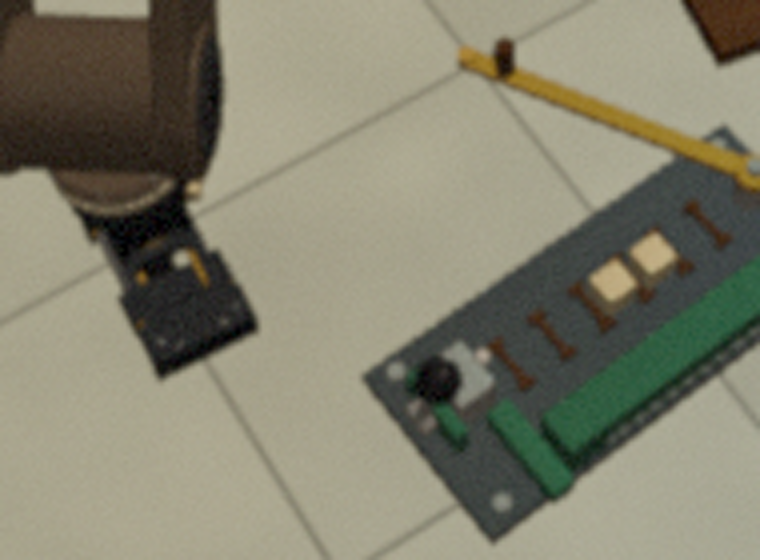

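Request:
arm_command(motion=[0.05, 0, 0, 44, 0, 0, 0, 0.05, 0, 0, 44, 0, 0, 0, 0.05, 0, 0, 44, 0, 0, 0, -1, 0, 0, 44, 0, 0, 0, -1, 0, 0, 44, 0, 0, 0, -1, 0, 0, 44, 0, 0, 0, -1, 0, 0, 44, 0, 0, 0, -1, 0, 0, 44, 0, 0, 0, -1, 0, 0, 44, 0, 0, 0, -1, 0, 0, 0, 0, 0, 0, -1, 0, 0, -50, 0, 0, 0, -1, 0, 0, -60, 0, 0, 0, -1, 0, 0, -60, 0, 0, 0])

```text
t: 20.1
eef_pos: [465.5, -257.9, 111.9]
tcp_rot: [3.14, -0.003, -0.07]
ft_force: [-0.5, -0.4, 0.1]
opening: 0.251
```

```bash
python3 - <<'E'
from h import *
print(rel(609,-29.6,110,.074),env.state()['opening'])
E
```

```text
(array([ 127.3, -237.7,    1.8]), array([ 0.13, -0.18, -8.23])) 0.2513492322115201
```

Request:
arm_command(motion=[-1, 128, -238, 0, 0, 0, -8.2, -1, 128, -238, 0, 0, 0, -8.2, -1, 128, -238, 0, 0, 0, -8.2, -1, 128, -238, 0, 0, 0, -8.2, -1, 128, -238, 0, 0, 0, -8.2, -1, 128, -238, 0, 0, 0, -8.2, -1, 128, -238, 0, 0, 0, -8.2, -1, 128, -238, 40, 0, 0, -8.2, -1, 128, -238, 68, 0, 0, -8.2, -1, 128, -238, 68, 0, 0, -8.2, -1, 128, -238, 68, 0, 0, -8.2])

```text
t: 21.2
eef_pos: [608.6, -29.7, 41.6]
tcp_rot: [-3.141, 0.002, 0.073]
ft_force: [-0.2, 0.7, 0.2]
opening: 0.25
```

```bash
python3 - <<'E'
from h import *
print(rel(609,-29.6,21,.074),env.state()['opening'])
E
```

```text
(array([ 0.5, -0.1, 20.6]), array([-0.02,  0.11, -0.08])) 0.24977039429508596
```

Request:
arm_command(motion=[-1, 0.4, 0, 8, 0, 0, 0, -1, 0.4, 0, 14, 0, 0, 0, -1, 0.4, 0, 18, 0, 0, 0, -1, 0.4, 0, 20.5, 0, 0, 0, -1, 0.4, 0, 20.5, 0, 0, 0])

```text
t: 21.7
eef_pos: [609.5, -28.9, 21.4]
tcp_rot: [3.142, 0.0, 0.074]
ft_force: [-0.3, -1.0, -0.4]
opening: 0.252
```

Request:
arm_command(motion=[-1, 0, 0, 0.5, 0, 0, 0, -0.2, 0, 0, 0.5, 0, 0, 0, -0.2, 0, 0, 0.5, 0, 0, 0, -0.2, 0, 0, 0.5, 0, 0, 0, -0.2, 0, 0, -30, 0, 0, 0, -0.2, 0, 0, -80, 0, 0, 0, -0.33, 0, 0, -110, 0, 0, 0, -0.33, 0, 0, -110, 0, 0, 0])

```text
t: 22.5
eef_pos: [611.3, -29.2, 136.1]
tcp_rot: [3.14, -0.007, 0.074]
ft_force: [0.1, 1.0, -0.2]
opening: 0.34
```

```bash
python3 - <<'E'
from h import *
print(rel(425.5,36.4,130,-1.034),env.state()['opening'])
E
```

```text
(array([-180.5,  -79.1,    4.7]), array([-0.14, -0.42, 63.46])) 0.3398065649365484
```

Request:
arm_command(motion=[-0.33, -178, -79, 0, 0, 0, 63.5, -0.33, -178, -79, 0, 0, 0, 63.5, -0.33, -178, -79, 0, 0, 0, 63.5, -0.33, -178, -79, 0, 0, 0, 63.5, -0.33, -178, -79, 0, 0, 0, 63.5, -0.33, -178, -79, 0, 0, 0, 63.5, -0.33, -178, -79, 0, 0, 0, 63.5, -0.33, -178, -79, 0, 0, 0, 63.5, -0.33, -178, -79, 0, 0, 0, 63.5, -0.33, -178, -79, 0, 0, 0, 63.5])

```text
t: 23.5
eef_pos: [426.0, 36.7, 131.3]
tcp_rot: [3.141, 0.0, -1.033]
ft_force: [-0.6, 0.9, -0.1]
opening: 0.337
```

```bash
python3 - <<'E'
from h import *
im,d=env.read_camera('scene'); save(im[100:300,220:460],'s8.png',3); P=cloud('scene',d)
for b in blobs(P,27,45,580,640,-70,110,15): print('cell',b)
print(rel(425.5,36.4,55,-1.034),env.state()['opening'])
E
```

```text
cell (np.int32(80), array([607.39014369,  42.39013696,  38.16396435]), ((606.01025390625, 44.18136215209961), (24.005117416381836, 26.564455032348633), 2.429636001586914))
cell (np.int32(84), array([609.63854765,   6.56143785,  37.58388273]), ((608.7844848632812, 6.666749000549316), (25.89961814880371, 22.794658660888672), 3.9934070110321045))
cell (np.int32(86), array([613.00602479, -29.50756353,  37.36418185]), ((610.0428466796875, -28.696956634521484), (26.522829055786133, 24.593887329101562), 3.3549206256866455))
(array([ 0. ,  0.6, 76.3]), array([0.03, 0.01, 0.06])) 0.33139631877663933
```

View pics/s8.png

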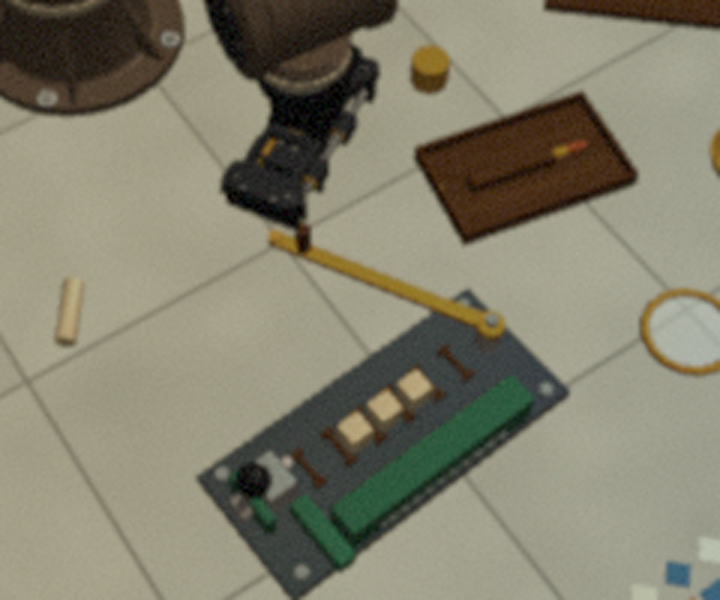

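Request:
arm_command(motion=[-0.33, 0, 0, 36, 0, 0, 0, -0.33, 0, 0, 36, 0, 0, 0, -0.33, 0, 0, 36, 0, 0, 0])

```text
t: 23.85
eef_pos: [426.0, 36.7, 95.6]
tcp_rot: [3.14, 0.001, -1.034]
ft_force: [0.2, -0.7, -0.0]
opening: 0.335
```

```bash
python3 - <<'E'
from h import *
im,d=env.read_camera('scene'); save(im[140:210,270:370],'s9.png',7)
im,d=env.read_camera('top'); save(im[190:270,280:390],'t9.png',7)
E
```

```text
(no output)
```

View pics/s9.png

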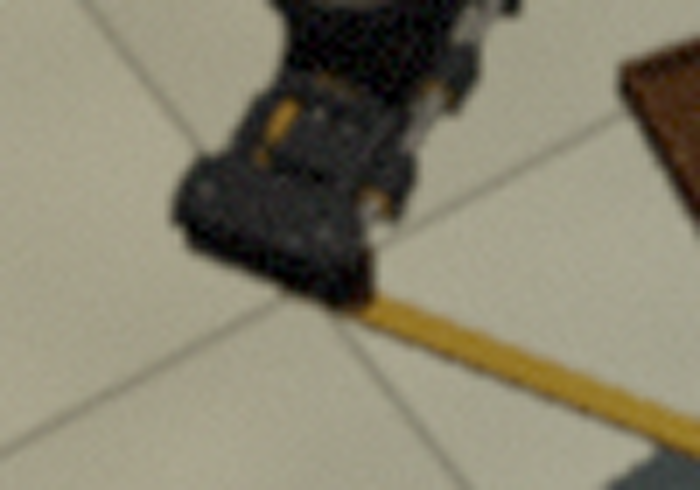

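Request:
arm_command(motion=[-0.33, 0, 0, 15, 0, 0, 0, -0.33, 0, 0, 30, 0, 0, 0, -0.33, 0, 0, 40, 0, 0, 0, -0.33, 0, 0, 40, 0, 0, 0, -0.54, 0, 0, 40, 0, 0, 0, -0.54, 0, 0, 40, 0, 0, 0])

```text
t: 24.55
eef_pos: [426.6, 36.7, 56.3]
tcp_rot: [-3.141, -0.001, -1.035]
ft_force: [-0.5, 1.1, 0.3]
opening: 0.247
```

```bash
cat > arc.py <<'E'
from h import *
from scipy.spatial.transform import Rotation as R
def arc(qs,ox=606.3,oy=6.3,yw=.074,r=200,z=55,off=0):
    # rows relative to pose now
    s=env.state();p=np.array(s['eef_pos']);R0=R.from_euler('xyz',s['tcp_rot'])
    c,sn=np.cos(yw),np.sin(yw);M=np.array([[c,-sn],[sn,c]])
    for q in qs:
        P=np.array([-r*np.sin(q)+off*np.cos(q),132-r*np.cos(q)-off*np.sin(q)]);W=M@P+[ox,oy]
        d=R0.inv().apply(np.array([*W,z])-p);rv=(R0.inv()*R.from_euler('xyz',[np.pi,0,yw-q])).as_rotvec(degrees=True)
        print('%.3f'%q,np.round(d,1),np.round(rv,1))
E
python3 - <<'E'
from arc import *
print(env.state()['eef_pos'],env.state()['opening'],env.state()['ft_force'])
arc([1.1,1.04,.98,.92,.86,.8,.74,.68,.62,.56,.5,.44,.38,.32,.26,.2,.2],off=3)
E
```

```text
[426.57373567  36.72043313  56.26071814] 0.2473535370128154 [-0.50174157  1.14647806  0.34913432]
1.100 [4.5 2.1 1.3] [-0.  -0.  -0.5]
1.040 [16.5  1.5  1.3] [-0.  -0.  -3.9]
0.980 [28.4  0.1  1.3] [-0.  -0.  -7.4]
0.920 [40.3 -1.9  1.3] [ -0.   -0.  -10.8]
0.860 [51.9 -4.7  1.3] [ -0.   -0.  -14.2]
0.800 [63.4 -8.2  1.3] [ -0.   -0.  -17.7]
0.740 [ 74.7 -12.3   1.3] [ -0.   -0.  -21.1]
0.680 [ 85.7 -17.2   1.3] [ -0.   -0.  -24.6]
0.620 [ 96.3 -22.6   1.3] [ -0.  -0. -28.]
0.560 [106.7 -28.7   1.4] [ -0.   -0.  -31.4]
0.500 [116.6 -35.5   1.4] [ -0.   -0.1 -34.9]
0.440 [126.1 -42.8   1.4] [ -0.   -0.1 -38.3]
0.380 [135.2 -50.6   1.4] [ -0.   -0.1 -41.8]
0.320 [143.8 -59.    1.4] [ -0.   -0.1 -45.2]
0.260 [151.9 -67.9   1.4] [ -0.   -0.1 -48.6]
0.200 [159.4 -77.2   1.4] [ -0.   -0.1 -52.1]
0.200 [159.4 -77.2   1.4] [ -0.   -0.1 -52.1]
```

Request:
arm_command(motion=[-0.54, 4, 2, 1, 0, 0, 0, -0.54, 16, 1.5, 1, 0, 0, -4, -0.54, 28, 0, 1, 0, 0, -7.4, -0.54, 40, -2, 1, 0, 0, -10.8, -0.54, 52, -5, 1, 0, 0, -14.2, -0.54, 63, -8, 1, 0, 0, -17.7, -0.54, 75, -12, 1, 0, 0, -21.1, -0.54, 86, -17, 1, 0, 0, -24.6, -0.54, 96, -23, 1, 0, 0, -28, -0.54, 107, -29, 1, 0, 0, -31.4, -0.54, 117, -35, 1, 0, 0, -34.9, -0.54, 126, -43, 1, 0, 0, -38.3, -0.54, 135, -51, 1, 0, 0, -41.8, -0.54, 144, -59, 1, 0, 0, -45, -0.54, 152, -68, 1, 0, 0, -48.6, -0.54, 159, -77, 1, 0, 0, -52, -0.54, 159, -77, 1, 0, 0, -52])

```text
t: 26.25
eef_pos: [574.6, -61.2, 54.8]
tcp_rot: [3.141, -0.001, -0.126]
ft_force: [-0.5, -0.7, -1.3]
opening: 0.231
```

```bash
python3 - <<'E'
from arc import *
im,d=env.read_camera('scene'); save(im[140:300,270:430],'s10.png',4)
print(env.state()['eef_pos'],env.state()['opening'],env.state()['ft_force'])
arc([.15,.1,.07,.05,.03,.02,.01,0],off=3)
arc([0],off=4)
E
```

```text
[573.66892671 -60.90963592  54.64628536] 0.23072849285511363 [-0.72253238  0.17543235  0.47155683]
0.150 [10.7 -0.6 -0.4] [ 0. -0. -3.]
0.100 [20.7 -1.5 -0.3] [ 0.  -0.  -5.9]
0.070 [26.6 -2.3 -0.3] [ 0.  -0.  -7.6]
0.050 [30.5 -2.9 -0.3] [ 0.  -0.  -8.7]
0.030 [34.5 -3.6 -0.3] [ 0.  -0.  -9.9]
0.020 [36.4 -4.  -0.3] [  0.   -0.  -10.5]
0.010 [38.4 -4.4 -0.3] [  0.  -0. -11.]
0.000 [40.4 -4.8 -0.3] [  0.   -0.  -11.6]
0.000 [41.3 -5.  -0.3] [  0.   -0.  -11.6]
```

View pics/s10.png

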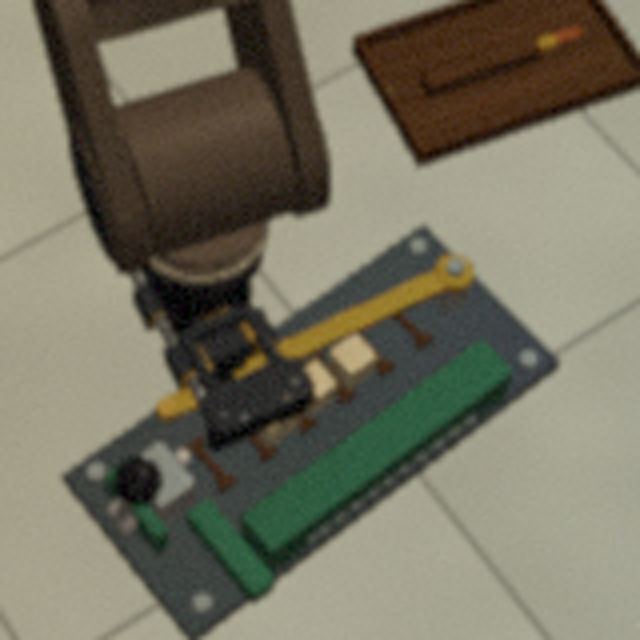

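Request:
arm_command(motion=[-0.54, 11, -0.5, -0.5, 0, 0, -3, -0.54, 20, -1.5, -0.5, 0, 0, -6, -0.54, 26, -2, -0.5, 0, 0, -7.6, -0.54, 30, -3, -0.5, 0, 0, -8.7, -0.54, 34, -3.5, -0.5, 0, 0, -10, -0.54, 38, -4.5, -0.5, 0, 0, -11, -0.54, 41, -5, -0.5, 0, 0, -11.6, -0.54, 41, -5, -0.5, 0, 0, -11.6, -0.54, 41, -5, -0.5, 0, 0, -11.6])

```text
t: 27.2
eef_pos: [613.9, -60.9, 55.0]
tcp_rot: [-3.141, 0.002, 0.075]
ft_force: [-5.1, -1.5, 3.4]
opening: 0.228
```

```bash
python3 - <<'E'
from arc import *
im,d=env.read_camera('scene'); save(im[190:290,270:410],'s11.png',5)
print(env.state()['eef_pos'],env.state()['opening'],env.state()['ft_force'])
arc([0],off=3)
E
```

```text
[613.83164372 -60.89157486  54.97106773] 0.23236158706611662 [-5.06804883 -3.19609614  2.7915201 ]
0.000 [ 0.5  0.4 -0. ] [-0.   0.1  0. ]
```

View pics/s11.png

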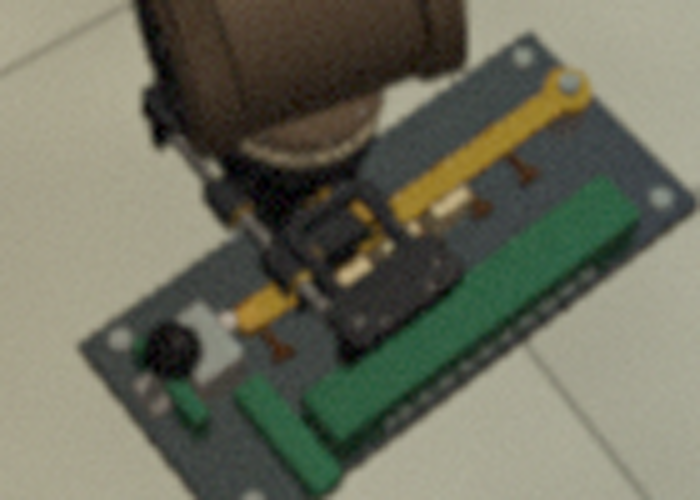

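Request:
arm_command(motion=[-0.54, 1, 0, 0, 0, 0, 0, -0.54, 2, 0, 0, 0, 0, 0, -0.54, 3, 0, 0, 0, 0, 0, -0.54, 3, 0, 0, 0, 0, 0])

```text
t: 27.65
eef_pos: [614.1, -60.9, 54.8]
tcp_rot: [-3.141, 0.008, 0.075]
ft_force: [-19.1, -4.8, 9.8]
opening: 0.233
```

Request:
arm_command(motion=[-0.54, 0, 0, 0, 0, 0, 0, -0.54, -2, 0, 0, 0, 0, 0, -0.33, -2, 0, 0, 0, 0, 0, -0.33, -2, 0, 0, 0, 0, 0, -0.33, -2, 0, -40, 0, 0, 0, -0.33, -2, 0, -80, 0, 0, 0, -0.33, -52, 0, -110, 0, 0, 0, -0.33, -102, 0, -110, 0, 0, 0, -0.33, -152, 0, -110, 0, 0, 0, -0.33, -152, 0, -110, 0, 0, 0, -0.33, -152, 0, -110, 0, 0, 0])

```text
t: 28.75
eef_pos: [466.1, -72.2, 165.8]
tcp_rot: [3.141, -0.001, 0.074]
ft_force: [0.3, -0.3, 0.5]
opening: 0.337
```

```bash
python3 - <<'E'
from h import *
im,d=env.read_camera('scene'); save(im[190:290,270:410],'s12.png',5); P=cloud('scene',d)
for b in blobs(P,70,95,570,640,-100,-30,5): print('s knob',b)
im,d=env.read_camera('top'); save(im[115:215,270:410],'t12.png',5); P=cloud('top',d)
for b in blobs(P,70,95,570,640,-100,-30,5): print('t knob',b)
E
```

```text
s knob (np.int32(39), array([612.15273224, -60.91021374,  80.45199272]), ((612.2545776367188, -60.247337341308594), (13.375207901000977, 16.413928985595703), 55.913360595703125))
t knob (np.int32(26), array([610.74631308, -60.637038  ,  82.27018344]), ((610.63330078125, -60.66303253173828), (11.604795455932617, 12.962509155273438), 89.18386840820312))
```

View pics/s12.png

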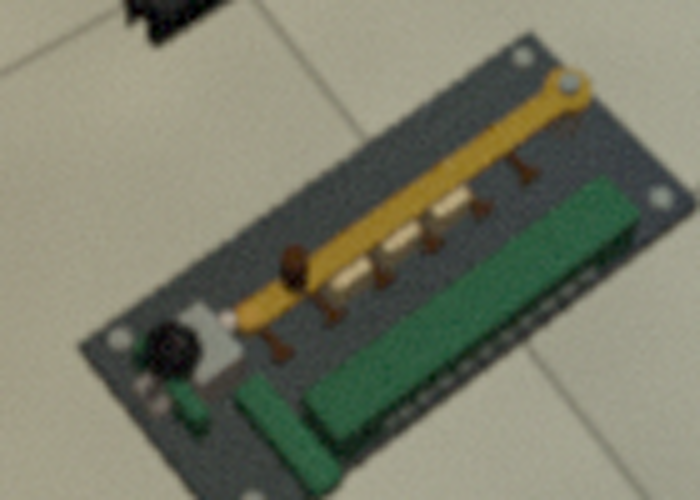

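View pics/t12.png

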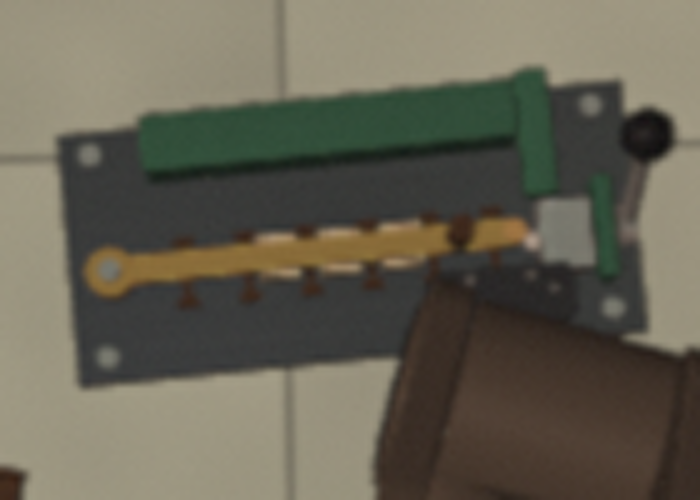

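```bash
cat > lev.py <<'E'
from h import *
c,s=np.cos(.074),np.sin(.074)
def pw(x,y): return 606.3+c*x-s*y,6.3+s*x+c*y
def lev(q,off=27,dz=-7):
    X=115*np.sin(.25-q)+off; Z=35+115*np.cos(.25-q)+dz
    x,y=pw(X,-166); return rel(x,y,Z,.074)
E
python3 - <<'E'
from lev import *
x,y=pw(75,-166);print(x,y,rel(x,y,225,.074),rel(x,y,140,.074))
E
```

```text
693.3675355628391 -153.7007632825973 (array([218.9,  98.1, -59.1]), array([ 0.04, -0.1 ,  0.06])) (array([218.7,  98. ,  25.9]), array([ 0.04, -0.1 ,  0.06]))
```

Request:
arm_command(motion=[-1, 0, 0, -50, 0, 0, 0, -1, 50, 20, -59, 0, 0, 0, -1, 219, 98, -59, 0, 0, 0, -1, 219, 98, -59, 0, 0, 0, -1, 219, 98, -59, 0, 0, 0, -1, 219, 98, -59, 0, 0, 0, -1, 219, 98, -59, 0, 0, 0, -1, 219, 98, -59, 0, 0, 0, -1, 219, 98, -20, 0, 0, 0, -1, 219, 98, 26, 0, 0, 0, -1, 219, 98, 26, 0, 0, 0, -1, 219, 98, 26, 0, 0, 0])

```text
t: 30.05
eef_pos: [692.1, -153.0, 140.1]
tcp_rot: [-3.142, 0.0, 0.076]
ft_force: [0.7, -0.0, 0.7]
opening: 0.004
```

```bash
python3 - <<'E'
from lev import *
im,d=env.read_camera('scene'); save(im[180:300,270:410],'s13.png',5)
print(env.state()['eef_pos'],env.state()['opening'])
for q in(0,.1,.2,.3,.4,.5,.6,.7,.75,.8,.85,.88): print(q,lev(q)[0])
E
```

```text
[ 692.81610393 -153.24911496  141.42491018] 0.005451043062455451
0 [-19.    0.5   2. ]
0.1 [-30.3   0.4  -0.3]
0.2 [-41.7   0.4  -1.5]
0.3 [-53.2   0.4  -1.5]
0.4 [-64.7   0.4  -0.4]
0.5 [-75.9   0.4   1.8]
0.6 [-86.9   0.4   5.2]
0.7 [-97.5   0.3   9.7]
0.75 [-102.6    0.3   12.3]
0.8 [-107.6    0.3   15.2]
0.85 [-112.5    0.3   18.3]
0.88 [-115.3    0.3   20.3]
```

View pics/s13.png

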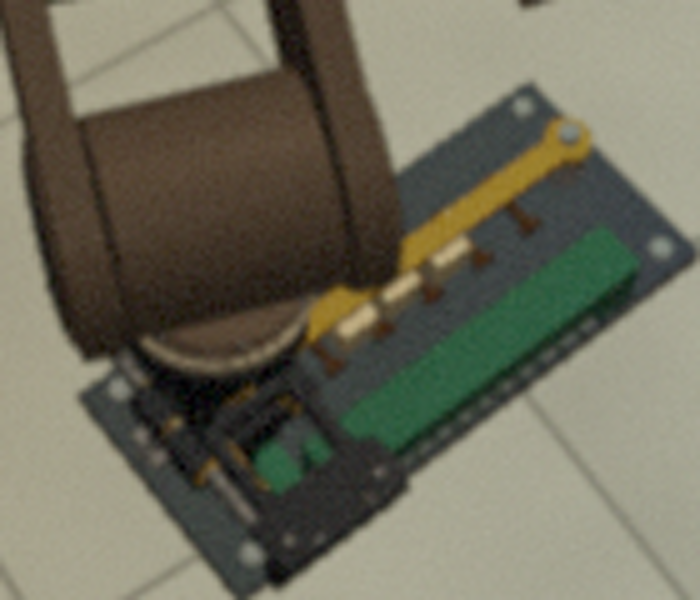

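Request:
arm_command(motion=[-1, -10, 0, 1, 0, 0, 0, -1, -20, 0, 1, 0, 0, 0, -1, -30, 0, 0, 0, 0, 0, -1, -42, 0, -1.5, 0, 0, 0, -1, -42, 0, -1.5, 0, 0, 0])

```text
t: 30.6
eef_pos: [649.6, -156.8, 142.4]
tcp_rot: [3.141, -0.002, 0.075]
ft_force: [2.6, 1.2, 2.8]
opening: 0.002
```

```bash
python3 - <<'E'
from lev import *
im,d=env.read_camera('scene'); save(im[180:300,270:410],'s14.png',5)
print(env.state()['eef_pos'],env.state()['ft_force'])
for q in(.3,.4,.5,.6,.7,.75,.8,.85,.88): print(q,lev(q)[0])
E
```

```text
[ 650.26792506 -156.77461888  142.12446891] [ 3.24067198 -0.27993478  3.72259904]
0.3 [-10.5   0.1  -0.8]
0.4 [-22.    0.1   0.4]
0.5 [-33.2   0.1   2.6]
0.6 [-44.2   0.1   6. ]
0.7 [-54.8   0.1  10.4]
0.75 [-60.    0.1  13.1]
0.8 [-64.9   0.1  15.9]
0.85 [-69.8   0.1  19. ]
0.88 [-72.6   0.1  21. ]
```

View pics/s14.png

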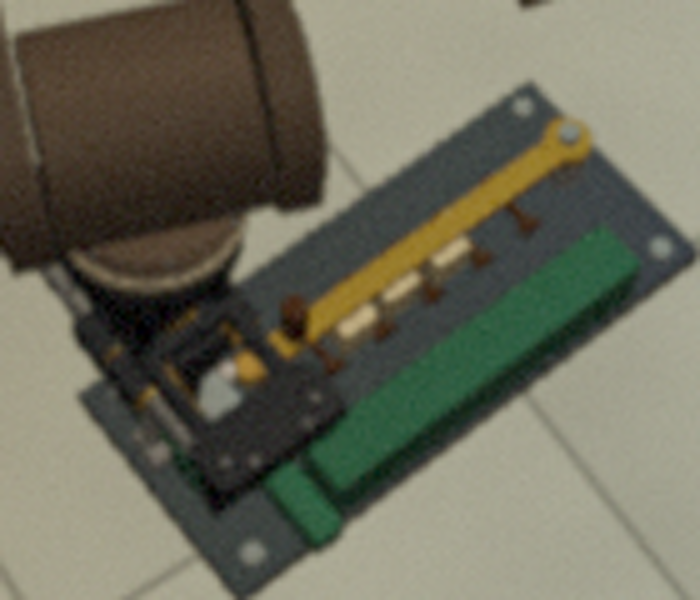

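Request:
arm_command(motion=[-1, -10, 0, -1, 0, 0, 0, -1, -22, 0, 0, 0, 0, 0, -1, -33, 0, 2.5, 0, 0, 0, -1, -44, 0, 6, 0, 0, 0, -1, -55, 0, 10, 0, 0, 0, -1, -62, 0, 14, 0, 0, 0, -1, -66, 0, 17, 0, 0, 0, -1, -70, 0, 19, 0, 0, 0, -1, -70, 0, 19, 0, 0, 0])

```text
t: 31.55
eef_pos: [580.3, -161.9, 121.4]
tcp_rot: [3.142, 0.0, 0.075]
ft_force: [2.9, 0.1, 2.8]
opening: 0.005
```

```bash
python3 - <<'E'
from lev import *
im,d=env.read_camera('scene'); save(im[180:300,250:390],'s15.png',5)
im,d=env.read_camera('top'); save(im[115:215,300:440],'t15.png',5)
print(env.state()['eef_pos'],env.state()['ft_force'])
for q in(.8,.85,.88): print(q,lev(q)[0])
E
```

```text
[ 580.78372441 -161.78526126  121.64980593] [ 3.41456179 -0.26172827  1.74356099]
0.8 [ 4.8  0.3 -4.4]
0.85 [-0.1  0.3 -1.3]
0.88 [-2.9  0.3  0.7]
```

View pics/s15.png

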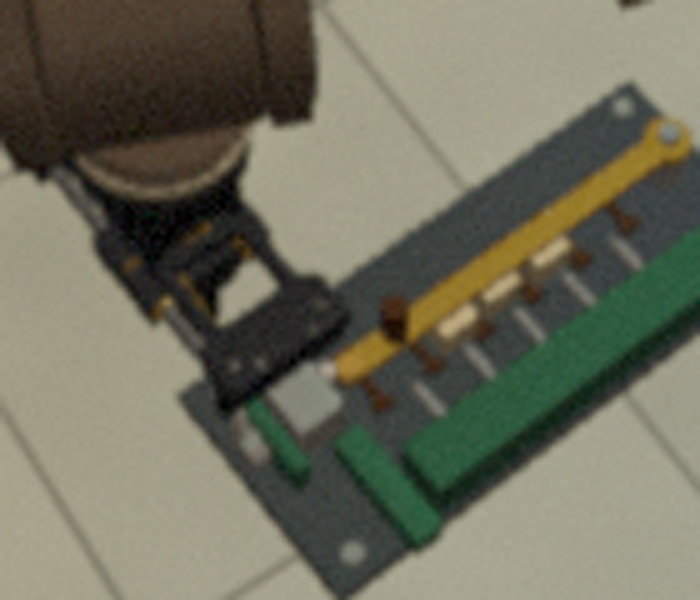

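Request:
arm_command(motion=[-1, -2, 0, 1, 0, 0, 0, -1, -4, 0, 2, 0, 0, 0, -1, -4, 0, 2, 0, 0, 0, -1, -4, 0, 2, 0, 0, 0])

```text
t: 32.05
eef_pos: [576.5, -162.1, 119.6]
tcp_rot: [3.141, -0.0, 0.075]
ft_force: [4.2, -1.7, 1.4]
opening: 0.002
```

Request:
arm_command(motion=[-1, -2, 0, 1, 0, 0, 0, -1, -4, 0, 2, 0, 0, 0, -1, -6, 0, 3, 0, 0, 0, -1, -6, 0, 3, 0, 0, 0])

```text
t: 32.45
eef_pos: [574.1, -162.5, 118.4]
tcp_rot: [3.139, -0.009, 0.075]
ft_force: [18.8, 5.7, 7.1]
opening: 0.003
```

Request:
arm_command(motion=[-1, 0, 0, 0, 0, 0, 0, -1, 15, 0, -9, 0, 0, 0, -1, 30, 0, -16, 0, 0, 0, -1, 45, 0, -20, 0, 0, 0, -1, 60, 0, -22, 0, 0, 0, -1, 75, 0, -22, 0, 0, 0, -1, 90, 0, -20, 0, 0, 0, -1, 105, 0, -18, 0, 0, 0, -1, 118, 0, -18, 0, 0, 0, -1, 122, 0, -18, 0, 0, 0, -1, 122, 0, -18, 0, 0, 0])

```text
t: 33.55
eef_pos: [691.5, -153.1, 133.9]
tcp_rot: [-3.141, 0.002, 0.076]
ft_force: [0.0, 0.4, -0.2]
opening: 0.002
```

Request:
arm_command(motion=[-1, 0, 0, -40, 0, 0, 0, -1, 0, 0, -80, 0, 0, 0, -1, -40, 40, -90, 0, 0, 0, -1, -80, 80, -90, 0, 0, 0, -1, -120, 120, -90, 0, 0, 0, -1, -160, 160, -90, 0, 0, 0, -1, -200, 200, -90, 0, 0, 0, -1, -220, 220, -90, 0, 0, 0, -1, -220, 220, -90, 0, 0, 0, -1, -220, 220, -90, 0, 0, 0])

```text
t: 34.55
eef_pos: [487.6, -390.2, 224.7]
tcp_rot: [-3.141, 0.0, 0.072]
ft_force: [0.4, 1.4, -0.8]
opening: 0.006
```

```bash
python3 - <<'E'
from h import *
im,d=env.read_camera('scene'); save(im,'s16.png'); save(im[180:300,270:410],'s16c.png',5); P=cloud('scene',d)
for b in blobs(P,70,95,570,640,-100,-30,5): print('s knob',b[1])
for b in blobs(P,120,180,560,700,-200,-120,8): print('lever',b[1])
im,d=env.read_camera('top'); save(im,'t16.png'); P=cloud('top',d)
for b in blobs(P,70,95,570,640,-100,-30,5): print('t knob',b[1])
for b in blobs(P,120,180,560,700,-200,-120,8): print('lever',b[1])
for l in('brass_bowl','magnifier','bone_rod','wax_jar','pip_drill','weight'):
    r=env.recognise('top',l); print(l,[(np.round(q['location']),round(q['confidence'],2)) for q in r if q['confidence']>.3])
print(env.state())
E
```

```text
s knob [613.59328567 -60.91782737  81.44449477]
lever [ 651.80785566 -157.66453323  157.09578836]
t knob [609.78991938 -60.63259829  82.43128653]
lever [ 644.84180257 -154.66944792  156.21965984]
brass_bowl [(array([169., 178.]), 0.63)]
magnifier []
bone_rod []
wax_jar [(array([235., 230.]), 0.73)]
pip_drill [(array([479., 171.]), 0.69), (array([398., 146.]), 0.63)]
weight [(array([240., 280.]), 0.75)]
{'t': 34.95, 'joints': array([-7.75818688e-01,  4.82038944e-01,  1.54617213e+00, -3.45085588e-05,
        1.11348193e+00, -8.52571662e-01]), 'qvel': array([-0.0072413 ,  0.00100169,  0.00034467, -0.00249062,  0.00014659,
       -0.0005464 ]), 'tau': array([ 1.86592952e-02, -6.10171866e+01, -2.61529756e+01,  2.59203685e-02,
        8.79966281e-02,  6.71717600e-03]), 'eef_pos': array([ 489.95691187, -388.35385313,  224.58987144]), 'tcp_rot': array([-3.14153746e+00,  8.93500069e-05,  7.67682146e-02]), 'ft_force': array([0.45020827, 0.03204928, 0.29472173]), 'moment': array([ 0.00060402, -0.06971454, -0.00521454]), 'opening': 0.005571929958784743}
```

View pics/s16c.png

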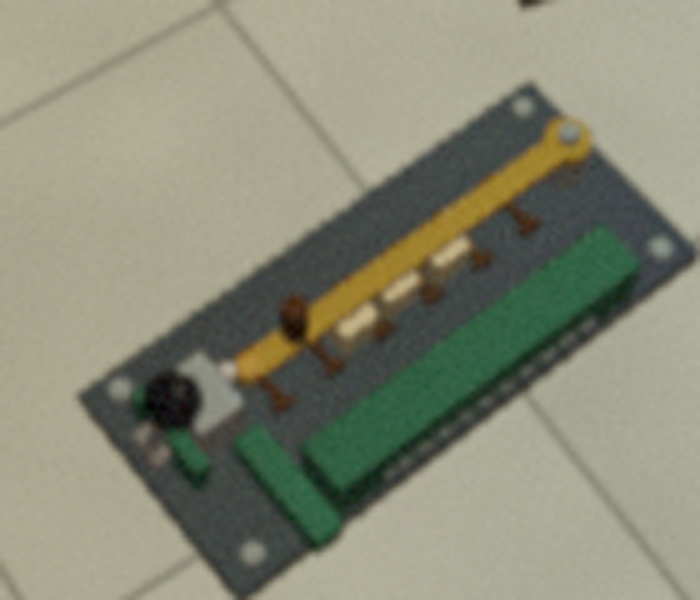

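View pics/s16.png

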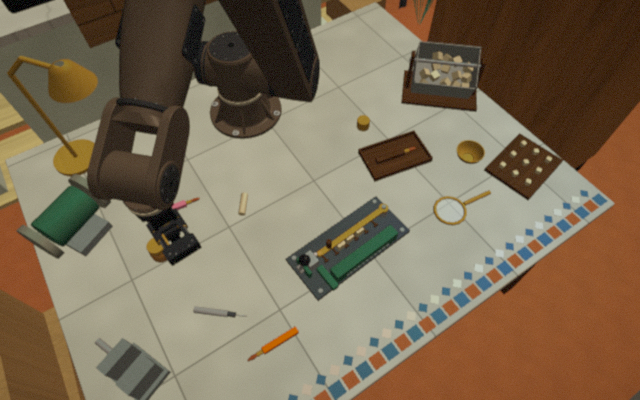

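View pics/t16.png

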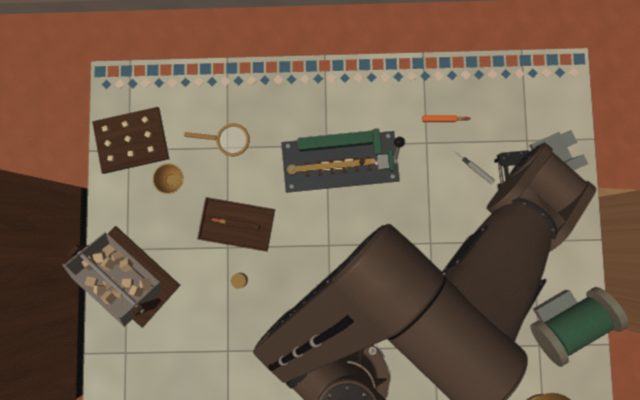

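```bash
python3 - <<'E'
from h import *
print(env.job_done())
E
```

```text
the job is handed in; nothing more can be done
None
```

The job is handed in at about 35 s on the robot's clock; it reports no verdict.

**What I did**
- Laid the dark walnut burnisher in the tray.
- Set the three bone cubes that were present in the three middle cells, each flat with its top about 38 mm above the counter.
- Swung the keeper bar shut until it met a hard stop at 19 N.
- Pushed the lever to its stop (18.8 N there), then let it follow the finger back to rest before backing the robot off.

**Last checks**
- **Keeper:** I judged it shut from its knob position, from the bar running parallel to the press plate, and from the hard stop. I did not read its angle directly. The knob is at about x 612, y -61 mm, against a computed shut position of 611, -61.5. The two cameras differ by about 4 mm in x.
- **Lever:** the ball is back where it started. The two cameras differ by about 7 mm in x, as they did at the start.
- **Cubes and burnisher:** both pictures show the burnisher in the tray, and the close-up shows the cubes in their cells. I did not remeasure their positions.
- **Other things on the counter:** the ones visible in the last pictures look unmoved. The recogniser missed the magnifier and bone rod in the last top picture and put the wax jar on the tray. The magnifier and rod are visible in place in the scene picture. I never located the wax jar itself.

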